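# Roll the breeding tube into its cradle

## Task

Either the screw-top jar or the white algae magnet is standing in the way between the big terracotta tube and the wooden cradle rack: stand that one upright in the middle of the round cork mat, leaving the other where it is. Then roll the brittle tube gently, without lifting, striking or pressing it hard, over the shelf and up the ramp into the rack's groove, so that it lies along the groove with neither end overhanging, and keep the fingers resting lightly on it for a second while it lies still, before you let go. Do not disturb the other things on the shelf, nor the one on the mat once it stands there.

Things in the scene. Friction and masses are not known exactly. Their poses are not given: they have to be found in the camera images.
- tube_center (a point): Terracotta breeding tube, open pipe 160 mm long, 90 mm outside diameter, wall 8 mm, 0.4 to 0.8 kg, lying on its side; too thick to grasp across. The point is its centre; x is the tube's axis (y and z turn as it rolls). It lies left or right of straight ahead. It lies still but rolls easily: after a push it runs on ahead, some 10 to 20 cm if pushed at 0.15 m/s.
- rack: Fixed light-wood cradle rack, 210 mm along its x axis, 190 mm across (y axis), on the other side from the tube. Origin at the centre of its underside, on the shelf; z up. Both long sides alike: a 15 degree ramp rises from the shelf at y = +-95 mm to a flat crest, 16 mm high, from +-35 to +-30 mm; between the crests lies the groove.
- groove (a point): The V groove's bottom line at the rack's middle, 2 mm above the shelf; x along the groove, which runs the rack's whole length; its sides rise at 25 degrees to the crests 30 mm away on either side. With the tube fully settled its axis is about 52 mm above the shelf; over a crest, about 61 mm.
- mat: Fixed round cork mat, 120 mm diameter, 3 mm thick, near the robot. Origin at the centre of its underside.
- jar_center (a point): Screw-top glass jar with a metal lid and a red band, 64 mm diameter, 100 mm high, about 0.3 kg, upright. The point is its centre, 50 mm above its base. It stands either in the lane between tube and rack (near straight ahead) or beyond the lane, more than 0.72 m from the robot.
- magnet_center (a point): White algae magnet: a base block 90 x 56 x 34 mm (x, y, z) with a raised grip bar on top, 60 mm long in x, 24 mm wide in y, from 34 to 62 mm above its underside; about 0.25 kg, upright. The point is its centre, 31 mm above its underside, so the middle of the grip bar is 17 mm above the point. It stands where the jar does not: in the lane or beyond it.
- cone: Bystander: upright terracotta breeding cone, 100 mm base diameter, 170 mm high. Origin at the centre of its base. Leave alone.
- foodtin: Bystander: upright food tin, 68 mm diameter, 110 mm high. Origin at the centre of its base. Leave alone.
- scoop: Bystander: small yellow scoop, about 155 mm long along its x axis, 56 mm wide, 30 mm high. Origin on the shelf near its middle. Leave alone.
- dropper: Bystander: upright amber bottle, 48 mm diameter, 120 mm high. Origin at the centre of its base. Leave alone.
- brush: Bystander: small cleaning brush lying along its x axis, about 160 mm long, under 40 mm wide. Origin under its middle. Leave alone.
There are look-alikes about, which are no part of the job. Leave any purple or yellow look-alike of the mat alone.

How it is judged:
By the outcome, as a careful person would: the job done as asked, in the order asked, and still so for the second after the job is handed in, with the robot touching nothing.
It also fails if it takes over 72 s, if anything falls off the work surface, if the arm or the gripper's body presses on something with over 40 N, if the wrist force passes 120 N, or if a joint passes its speed limit or range.

## Robot

A 6-joint arm with a two-finger parallel gripper is mounted at the origin on the work surface. World frame = base frame: x ahead of the robot, y to its left, z up, the work surface at z = 0. Lengths are in m, angles in rad, forces in N, time in s.
With the tool pointing down it reaches from about 0.225 to 0.875 m from the base axis. Payload 3.4 kg.
Tool frame: the origin (TCP) lies at the very end of the fingers, on their centre line; the grasp point (between the pads) lies 19 mm behind it (manip.hold_point_z is the distance from the TCP to the grasp point, in m); z points along the fingers, x is the direction in which the jaws open and shut, and the axes are right-handed (so a half turn about z gives the same grasp; the last joint's range is limited). The gripper opens to 85 mm and grips with 20 to 120 N. Pads are 22 mm wide; open, the fingers measure 114 mm over their backs; the gripper's body (76 mm by 85 mm) begins 54 mm behind the grasp point. The pads swing forward as they close: fully open they stand 13 mm farther back than shut.
Start: joints at [1.223, 0.276, 1.505, -0, 1.361, -0.121], TCP at [0.129, 0.56, 0.231] pointing down, gripper open.
Joint ranges: [-2.89, 2.89], [-0.75, 2.08], [0.22, 2.7], [-1.18, 4.32], [0.11, 2.71], [-2.7, 2.7]. Speed limits (rad/s): [2.57, 2.57, 3.14, 3.14, 3.14, 3.14].

## Interface

Orientations are given as a unit quaternion [w, x, y, z].
In Python, from rig import telemetry, cams, manip, finder gives the robot as it stands. The module is installed in compiled form; this text tells all that it offers.
- The arm moves only by the tool carry_out, never from a script. Its argument "rows" is a list that holds one entry, the list of rows, each a list of 5 numbers: the gripper's target within -1 to 1 (fully open at 1, half-way at 0, shut at -1), then the shift along the world's x, y, z in cm, then the turn about the world's z in rad. A call has 1 to 12 rows; each row shifts and turns the commanded pose from where the row before left it; what a row does not reach is not made up. A row lasts 1/10 s, in which the tool goes at most 50 mm and 8.59 degrees, less where a joint would pass 70% of its speed; a pose out of reach is approached as far as the arm can. A call with a gripper value outside its range is refused whole. The fingers move at their own pace and stop on an object; "force" is the grip in N (left out, the last holds). Time passes only in rows, so rows that do not move let the fingers close. It gives the time, the measured TCP pose, the force and the opening at its end, in the units of the state.
- telemetry.get_state(): the state, without advancing time (a new reading comes with each control period).
- cams.get_image(name): name is "scene" or "top" or "wrist"; returns a dict with "image" (420x560x3 uint8, red, green, blue), "camera_matrix" (3x3 intrinsics, pixels), "eye" and "attitude" of the camera in the world. Camera axes: x right, y down, z forward; pixel columns grow to the right and rows downward; lengths in m; the calibration is good to about 2 mm. A picture is of the moment at which its call begins. There is no depth.
- manip.sign_off(): hands the job in, once; it reports no verdict.
Trained networks look in a picture, given as the dict that the camera call returned (one of the last four; its "shot" number tells which), for a name from the list of things; names that differ only in an ending like _2 or _b are one class to them, and where a whole thing is asked for, a point or a joint stands for the part that bears it (a point fixed in the world has none). Each returns a list of dicts, best first, with "confidence" (0 to 1); they miss things now and then, are a little off and sometimes report something else, mostly with a low value. They report only what shows in the picture. A call takes as long as a camera call. They do not tell look-alikes from the thing itself.
- finder.boxes_of(picture, thing): "xy" ([column, row] in pixels, amid what is visible of it).
The state is a dict: "clock": time; "qpos": joint angles; "qd": joint speeds; "effort": joint torques, N m; "position": TCP position; "ee_rot": TCP orientation; "contact_force": force on the tool from outside, world axes, zero at the start; "moment": the same for the moment, N m; "width": finger opening in m.
Only numpy, scipy, OpenCV 4.12 (cv2) and the standard library are available. Lean on these libraries where they do the work, as an engineer would, in place of code of your own. Each camera call takes 0.05 s, during which the arm holds its last target.

## Working session

There is one attempt and no reset: what is moved stays moved. The work goes in short steps, Python scripts to look and compute and a tool call to move; the robot and the scene stay as the last step left them, time stands still between calls to the robot, and variables do not carry over. Pictures are saved under pics/ and viewed, and the job is handed in when it is done.

Besides the shell and the picture viewer there is one more tool, called after "Emit:" by a JSON object that holds its "op" and its "data". carry_out: Moves the arm, as the interface text tells. Its arguments: {"type":"object","properties":{"rows":{"type":"array","items":{"type":"array","items":{"type":"array","items":{"type":"number"}}}},"force":{"type":"number"}},"required":["rows"]}

```bash
mkdir -p pics; cat > h.py <<'E'
import numpy as np, cv2, json
from rig import telemetry, cams, manip, finder
from scipy.spatial.transform import Rotation as R
def cam(p):
    a=np.array(p["attitude"],float)
    Rm=a if a.shape==(3,3) else R.from_quat(a[[1,2,3,0]]).as_matrix()
    return np.array(p["camera_matrix"]),np.array(p["eye"]),Rm
def ray(p,xy,z):
    K,e,Rm=cam(p); d=Rm@np.linalg.inv(K)@np.array([xy[0],xy[1],1.]); return e+d*(z-e[2])/d[2]
def proj(p,X):
    K,e,Rm=cam(p); c=Rm.T@(np.array(X)-e); u=K@c; return u[:2]/u[2]
def save(p,n,s=1):
    im=cv2.cvtColor(p["image"],cv2.COLOR_RGB2BGR); cv2.imwrite("pics/"+n,cv2.resize(im,None,fx=s,fy=s,interpolation=cv2.INTER_CUBIC) if s!=1 else im)
E
python3 - <<'E'
from h import *
print(telemetry.get_state())
Z=dict(tube_center=.045,rack=.01,mat=.003,jar_center=.05,magnet_center=.031,cone=.06,foodtin=.055,scoop=.01,dropper=.06,brush=.01)
for c in ["top","scene"]:
    p=cams.get_image(c); save(p,c+"0.png",1.4); print(c,p["eye"],p["attitude"],p["camera_matrix"])
    for t in Z:
        for b in finder.boxes_of(p,t)[:3]: print(c,t,np.round(b["xy"],1),round(b["confidence"],2),np.round(ray(p,b["xy"],Z[t]),3))
E
```

```text
{'clock': 0.0, 'qpos': array([ 1.22301917e+00,  2.76617922e-01,  1.50615927e+00, -2.08935861e-05,
        1.36066191e+00, -1.21002549e-01]), 'qd': array([-1.07960801e-03,  4.60272974e-04, -1.11117342e-03, -2.34499404e-04,
        1.83096306e-05, -3.40861490e-04]), 'effort': array([ 1.49699012e-03, -4.16776907e+01, -2.45808738e+01, -1.41179015e-05,
        1.08986822e-02, -1.27539997e-05]), 'position': array([0.1291137 , 0.55977576, 0.2304162 ]), 'ee_rot': array([ 4.92052940e-04,  7.82569670e-01,  6.22562333e-01, -7.81234567e-04]), 'contact_force': array([-0.19055011,  0.81810947,  0.45073437]), 'moment': array([-0.03562007, -0.00701233,  0.00217314]), 'width': 0.08580355220689949}
top [0.32398013 0.00242261 1.25715567] [-0.04921952  0.71062042 -0.70074529  0.03939658] [[396.08175348   0.         282.85932376]
 [  0.         396.08175348 204.68677229]
 [  0.           0.           1.        ]]
top tube_center [218.6 167.2] 0.62 [0.592 0.223 0.045]
top tube_center [122.6 198.8] 0.58 [0.489 0.519 0.045]
top rack [357.7 177.3] 0.82 [ 0.572 -0.217  0.01 ]
top mat [296.2 223.1] 0.95 [ 0.42
[... 866 characters left out ...]
e tube_center [354.8 183.6] 0.89 [0.592 0.224 0.045]
scene rack [254.9 282.5] 0.81 [ 0.584 -0.231  0.01 ]
scene mat [179.2 244.4] 0.85 [ 0.32  -0.299  0.003]
scene mat [143.2 222.2] 0.85 [ 0.17  -0.326  0.003]
scene mat [263.5 206.6] 0.68 [ 0.413 -0.023  0.003]
scene jar_center [306.7 221.7] 0.78 [0.574 0.005 0.05 ]
scene jar_center [207.3 215.4] 0.29 [ 0.333 -0.184  0.05 ]
scene magnet_center [377.1 253.8] 0.58 [0.791 0.069 0.031]
scene cone [345.  285.3] 0.6 [ 0.787 -0.084  0.06 ]
scene foodtin [290.3 147. ] 0.57 [0.333 0.196 0.055]
scene scoop [154.4 343.1] 0.8 [ 0.51  -0.529  0.01 ]
scene dropper [206.  213.5] 0.84 [ 0.331 -0.186  0.06 ]
scene brush [376.8 126.3] 0.57 [0.475 0.525 0.01 ]
```

View pics/top0.png

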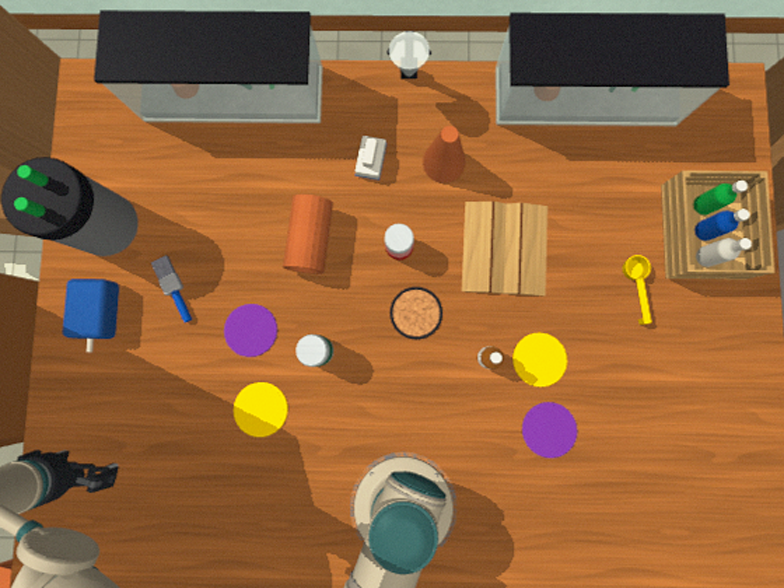

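View pics/scene0.png

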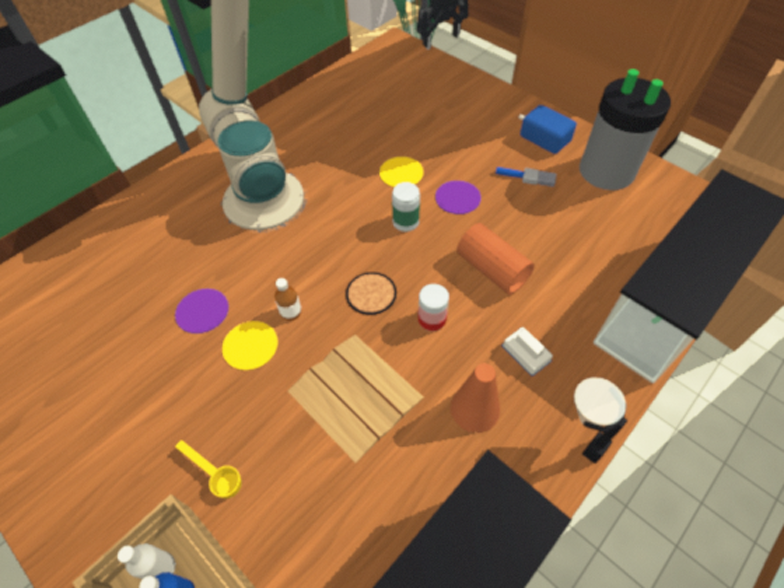

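The jar (top image, about (285,171) px) is in the lane. The magnet is beyond it, and the cork mat is at (297,223). Next I'll measure them more finely.

```bash
python3 - <<'E'
from h import *
for c,(x0,y0) in dict(top=(195,130),scene=(200,140)).items():
    p=cams.get_image(c); im=cv2.cvtColor(p["image"],cv2.COLOR_RGB2BGR)[y0:y0+145,x0:x0+200]
    im=cv2.resize(im,None,fx=4,fy=4,interpolation=cv2.INTER_CUBIC)
    for i in range(0,200,20): cv2.putText(im,str(x0+i),(i*4,8),0,.35,(255,255,255)); im[:,i*4]=im[:,i*4]//2
    for i in range(0,145,20): cv2.putText(im,str(y0+i),(0,i*4+4),0,.35,(255,255,255)); im[i*4]=im[i*4]//2
    cv2.imwrite(f"pics/{c}1.png",im)
    if c=="top":
        hsv=cv2.cvtColor(p["image"],cv2.COLOR_RGB2HSV)
        # cork mat: dark ring
        m=(hsv[...,2]<60).astype(np.uint8); m[:195]=0;m[250:]=0;m[:,:270]=0;m[:,325:]=0
        ys,xs=np.nonzero(m); 
        if len(xs)>5:
            e=cv2.fitEllipse(np.stack([xs,ys],1).astype(np.float32)); print("mat",e,ray(p,e[0],.003))
        print(np.array(p["image"])[165,220],hsv[165,220],hsv[165,240],hsv[165,340],hsv[165,360])
E
```

```text
mat ((296.9722900390625, 223.26614379882812), (35.497013092041016, 35.89665603637695), 103.21998596191406) [ 0.4231752  -0.02458364  0.003     ]
[204 108  54] [ 11 188 204] [ 14 194 133] [ 18 133 213] [ 18 139 189]
```

View pics/top1.png

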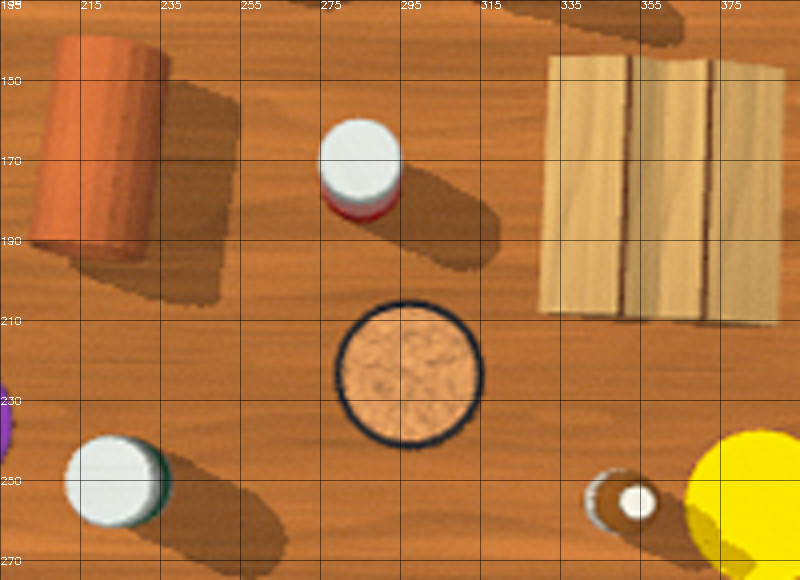

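View pics/scene1.png

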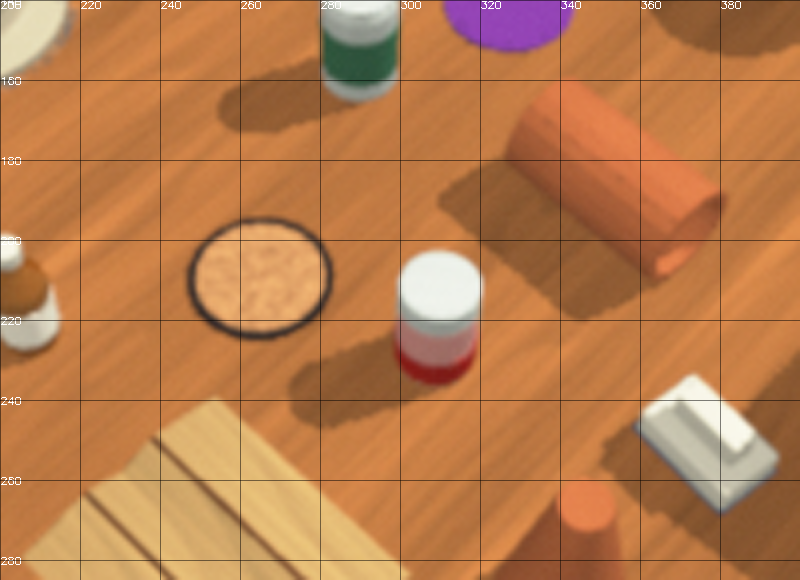

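```bash
cat > fit.py <<'E'
from h import *
from scipy.optimize import least_squares
def hull(p,x,y,yaw,z,r=.045,L=.16):
    a=np.linspace(0,2*np.pi,72,endpoint=False); u=np.array([np.cos(yaw),np.sin(yaw),0]);v=np.array([-np.sin(yaw),np.cos(yaw),0])
    P=[np.array([x,y,z])+s*L/2*u+r*np.cos(t)*v+np.array([0,0,r*np.sin(t)]) for s in(-1,1) for t in a]
    return cv2.convexHull(np.array([proj(p,q) for q in P],np.float32))
def fit(obs,x0,z=.045):
    f=lambda q:[cv2.pointPolygonTest(hull(p,q[0],q[1],q[2],z),(float(a),float(b)),True) for p,pts in obs for a,b in pts]
    return least_squares(f,x0,diff_step=1e-3,x_scale=[.01,.01,.05])
E
python3 - <<'E'
from fit import *
t=cams.get_image("top"); s=cams.get_image("scene")
tp=[(209,139.5),(206,165),(203,190),(236.5,146),(234,170),(231.5,194),(217,195),(222,139.5)]
sp=[(341,159.5),(360,173),(380,188),(327,180),(345,195),(360,207)]
r=fit([(t,tp),(s,sp)],[.592,.223,.05]); print(r.x,np.round(r.fun,1))
r=fit([(t,tp)],[.592,.223,.05]); print(r.x,np.round(r.fun,1))
for n,x in dict(jt=(285,170)).items(): print(n,ray(t,x,.1))
print("jar scene",ray(s,(310,211.5),.1))
c=[ray(t,q,0) for q in[(332,144),(391,147),(389,211),(330,208)]]; print("rack",np.round(c,3),np.mean(c,0))
g=[ray(t,q,.016) for q in[(352,144),(350,209),(372.5,145),(371,210)]]; print(np.round(g,3),np.mean(g,0))
for i in(0,2): d=g[i]-g[i+1]; print("yaw",np.arctan2(d[1],d[0]))
sc=[ray(s,q,0) for q in[(254,239.5),(302,283.5),(254,328),(206.5,279.5)]]; print("scene rack",np.round(sc,3),np.mean(sc,0))
print("mat scene",ray(s,(265,209.5),.003))
E
```

```text
[ 0.59051322  0.21863487 -0.08197609] [-0.5  0.4  0.5  0.6  0.4  0.1 -0.2  0.5  0.1  1.   1.1  0.7  0.3  0.3]
[ 0.59005773  0.21922521 -0.06608274] [-0.4  0.6  0.3  0.1  0.2  0.4  0.   0.3]
jt [0.57392675 0.014782   0.1       ]
jar scene [0.57741593 0.01322867 0.1       ]
rack [[ 0.684 -0.136  0.   ]
 [ 0.676 -0.327  0.   ]
 [ 0.467 -0.317  0.   ]
 [ 0.474 -0.129  0.   ]] [ 0.57491719 -0.22742568  0.        ]
[[ 0.68  -0.198  0.016]
 [ 0.469 -0.191  0.016]
 [ 0.677 -0.264  0.016]
 [ 0.467 -0.257  0.016]] [ 0.57340303 -0.22740711  0.016     ]
yaw -0.03682642926566715
yaw -0.035797841217503006
scene rack [[ 0.477 -0.13   0.   ]
 [ 0.683 -0.138  0.   ]
 [ 0.672 -0.322  0.   ]
 [ 0.47  -0.317  0.   ]] [ 0.57520564 -0.22664749  0.        ]
mat scene [ 0.42496811 -0.02750962  0.003     ]
```

Emit:
{"op": "carry_out", "data": {"rows": [[[1,3,-3.6,0,-0.115],[1,3,-3.6,0,-0.115],[1,3,-3.6,0,-0.115],[1,3,-3.6,0,-0.115],[1,3,-3.6,0,-0.115],[1,3,-3.6,0,-0.115],[1,3,-3.6,0,-0.115],[1,3,-3.6,0,-0.115],[1,3,-3.6,0,-0.115],[1,3,-3.6,0,-0.115],[1,3,-3.6,0,-0.115],[1,3,-3.6,0,-0.115]]]}}

```text
clock: 2.5
position: [0.4903, 0.1266, 0.2316]
ee_rot: [-0.0, 1.0, -0.021, 0.0]
contact_force: [-0.1, 1.4, 0.7]
width: 0.0852
```

Emit:
{"op": "carry_out", "data": {"rows": [[[1,3,-3.8,0,0],[1,3,-3.8,0,0],[1,1.8,-2.5,-2,0],[1,0,0,0,0],[1,0,0,0,0]]]}}

```text
clock: 3.0
position: [0.5668, 0.027, 0.2105]
ee_rot: [-0.0, 1.0, -0.019, -0.001]
contact_force: [0.0, 0.9, 0.3]
width: 0.0854
```

```bash
python3 - <<'E'
from h import *
s=telemetry.get_state(); print(s["position"],s["ee_rot"],s["width"],s["contact_force"])
q=s["ee_rot"]; print(R.from_quat(q[[1,2,3,0]]).as_matrix()[:,0])
p=cams.get_image("wrist"); save(p,"w1.png"); print(p["eye"])
for b in finder.boxes_of(p,"jar_center")[:2]: print(b)
E
```

```text
[0.5668426  0.02700602 0.21054357] [-3.93131919e-04  9.99822413e-01 -1.88051801e-02 -1.16286122e-03] 0.0853544707556155 [0.01857861 0.91712206 0.29820834]
[ 0.99929003 -0.03760277 -0.0023401 ]
[0.57092211 0.10305417 0.35186053]
{'xy': [290.8, 201.3], 'confidence': 0.64}
```

View pics/w1.png

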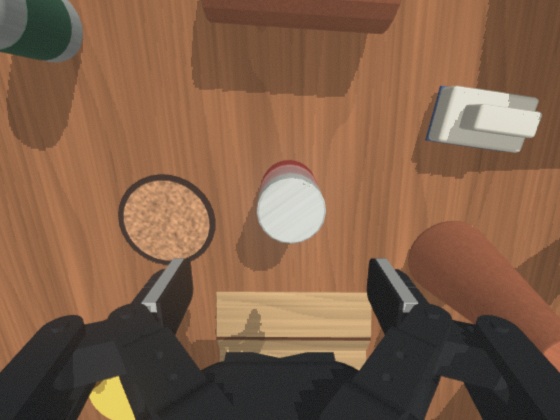

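The wrist view shows the lid centre at about (291.5,209), the cork mat centre at about (166.5,219), and the tube at the top.

```bash
python3 - <<'E'
from h import *
p=cams.get_image("wrist")
print(ray(p,(291.5,209.5),.1),ray(p,(166.5,219.5),.003))
print("tube near edge", ray(p,(205,18),.03),ray(p,(388,30),.03), "rack edge",ray(p,(217,292),0),ray(p,(372,292),0))
E
```

```text
[0.57835201 0.02011749 0.1       ] [ 0.4264764  -0.01962571  0.003     ]
tube near edge [0.50357839 0.189814   0.03      ] [0.67671086 0.17364827 0.03      ] rack edge [ 0.47808731 -0.1269861   0.        ] [ 0.68758118 -0.13458225  0.        ]
```

Emit:
{"op": "carry_out", "data": {"rows": [[[1,0.9,-1,-3,0],[1,0,0,-3,0],[1,0,0,-3,0],[1,0,0,-2.5,0],[1,0,0,-2,0],[1,0,0,-1.5,0],[1,0,0,-1,0],[1,0,0,-0.5,0],[1,0,0,0,0]]]}}

```text
clock: 4.05
position: [0.5762, 0.0179, 0.0465]
ee_rot: [-0.0, 1.0, -0.018, 0.0]
contact_force: [0.0, -0.0, -0.2]
width: 0.0852
```

Emit:
{"op": "carry_out", "data": {"rows": [[[-1,0,0,0,0],[-1,0,0,0,0],[-1,0,0,0,0],[-1,0,0,0,0],[-1,0,0,0,0],[-1,0,0,0,0],[-1,0,0,0,0],[-1,0,0,0,0]]], "force": 35}}

```text
clock: 4.85
position: [0.5769, 0.0174, 0.0476]
ee_rot: [-0.0, 1.0, -0.018, 0.001]
contact_force: [-0.9, 0.8, 6.2]
width: 0.0622
```

Emit:
{"op": "carry_out", "data": {"rows": [[[-1,0,0,1,0],[-1,0,0,2,0],[-1,0,0,2,0],[-1,-1.5,-0.4,0,0],[-1,-2.5,-0.7,0,0],[-1,-3,-0.8,0,0],[-1,-3,-0.8,0,0],[-1,-2.5,-0.7,0,0],[-1,-1.7,-0.5,0,0],[-1,-1,-0.2,0,0],[-1,0,0,0,0],[-1,0,0,0,0]]]}}

```text
clock: 6.05
position: [0.4256, -0.0238, 0.0968]
ee_rot: [0.0, 1.0, -0.018, 0.001]
contact_force: [0.8, 0.1, -2.1]
width: 0.0623
```

```bash
python3 - <<'E'
from h import *
s=telemetry.get_state(); print(s["position"],s["width"],s["contact_force"])
p=cams.get_image("wrist"); save(p,"w2.png")
p=cams.get_image("scene"); save(p,"s2.png",1.4)
E
```

```text
[ 0.42558139 -0.02383856  0.09675267] 0.062284035771663436 [ 0.79393895  0.07263271 -2.09843611]
```

View pics/w2.png

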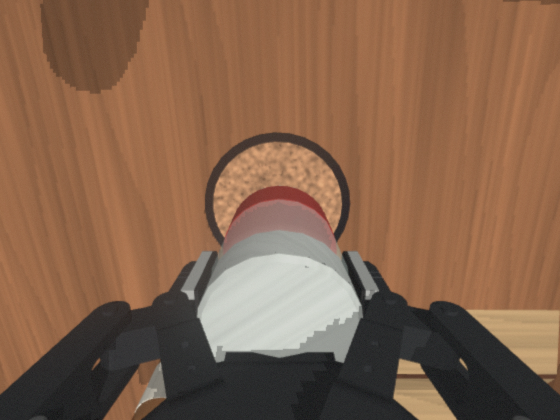

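View pics/s2.png

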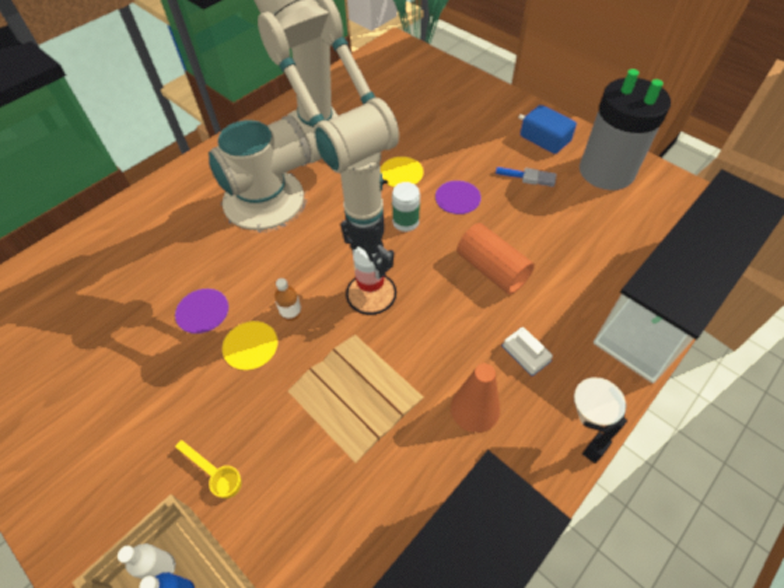

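Emit:
{"op": "carry_out", "data": {"rows": [[[-1,0,0,-1.5,0],[-1,0,0,-1.5,0],[-1,0,0,-0.8,0],[-1,0,0,-0.4,0],[-1,0,0,-0.2,0],[-1,0,0,-0.1,0],[-1,0,0,0,0],[-1,0,0,0,0]]]}}

```text
clock: 6.95
position: [0.4247, -0.0238, 0.0517]
ee_rot: [0.0, 1.0, -0.018, 0.0]
contact_force: [-0.3, 0.0, -1.8]
width: 0.0624
```

```bash
python3 - <<'E'
from h import *
s=telemetry.get_state(); print(s["position"],s["contact_force"])
p=cams.get_image("wrist"); save(p,"w3.png")
E
```

```text
[ 0.42465769 -0.02375838  0.05168579] [-0.32515054  0.04729724 -1.7884122 ]
```

View pics/w3.png

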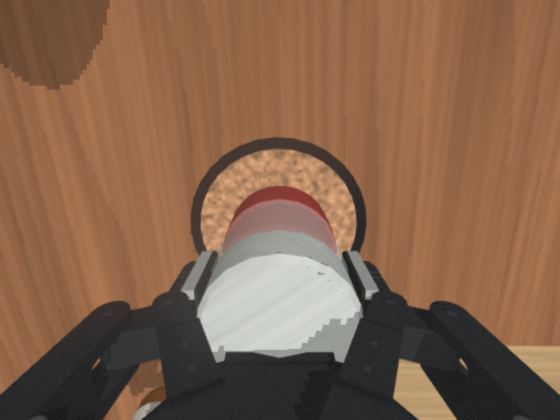

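```bash
python3 - <<'E'
from h import *
p=cams.get_image("wrist")
print(ray(p,(278,138),.003),ray(p,(279,187),.004),ray(p,(191,217),.003),ray(p,(366,217),.003))
E
```

```text
[0.42704078 0.03597364 0.003     ] [0.42652463 0.00501079 0.004     ] [ 0.36684258 -0.01374733  0.003     ] [ 0.48407611 -0.01808518  0.003     ]
```

Emit:
{"op": "carry_out", "data": {"rows": [[[-1,0,0,-0.1,0],[-1,0,0,0,0]]]}}

```text
clock: 7.25
position: [0.4246, -0.0238, 0.0506]
ee_rot: [0.0, 1.0, -0.018, 0.0]
contact_force: [-0.6, -0.4, 0.2]
width: 0.0621
```

Emit:
{"op": "carry_out", "data": {"rows": [[[-1,0,0,-0.1,0],[-1,0,0,0,0]]]}}

```text
clock: 7.45
position: [0.4246, -0.0238, 0.0506]
ee_rot: [0.0, 1.0, -0.018, 0.0]
contact_force: [-2.6, 1.5, 10.6]
width: 0.0625
```

Emit:
{"op": "carry_out", "data": {"rows": [[[0.75,0,0,0,0],[0.9,0,0,0,0],[1,0,0,0,0],[1,0,0,0,0],[1,0,0,0,0],[1,0,0,0,0]]]}}

```text
clock: 8.05
position: [0.4243, -0.0237, 0.0492]
ee_rot: [-0.0, 1.0, -0.018, -0.0]
contact_force: [0.2, 0.4, 0.5]
width: 0.0853
```

Emit:
{"op": "carry_out", "data": {"rows": [[[1,0,0,1.5,0],[1,0,0,3,0],[1,0,0,4,0],[1,0,0,4,0],[1,0,0,4,0],[1,1.7,3.4,0.5,0],[1,1.7,3.5,0,0],[1,1.7,3.5,0,0],[1,1.7,3.5,0,0],[1,1.7,3.5,0,0],[1,1.7,3.5,0,0],[1,1.7,3.5,0,0]]]}}

```text
clock: 9.25
position: [0.5437, 0.2219, 0.2191]
ee_rot: [0.0, 1.0, -0.018, -0.0]
contact_force: [0.3, -0.6, 0.4]
width: 0.0854
```

Emit:
{"op": "carry_out", "data": {"rows": [[[1,1.7,3.5,0,0],[1,1.7,3.5,0,0],[1,1,2.4,0,0],[1,0,0,0,0]]]}}

```text
clock: 9.65
position: [0.5882, 0.3176, 0.218]
ee_rot: [-0.001, 1.0, -0.017, -0.0]
contact_force: [-0.5, 0.1, 0.6]
width: 0.085
```

```bash
python3 - <<'E'
from h import *
s=telemetry.get_state(); print(s["position"],s["contact_force"])
p=cams.get_image("wrist"); save(p,"w4.png")
p=cams.get_image("top"); save(p,"t4.png",1.4)
E
```

```text
[0.58821204 0.31762704 0.21796793] [-0.47991039  0.06297341  0.58765663]
```

View pics/w4.png

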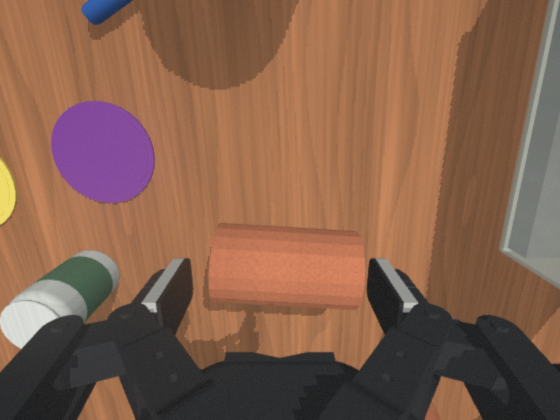

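View pics/t4.png

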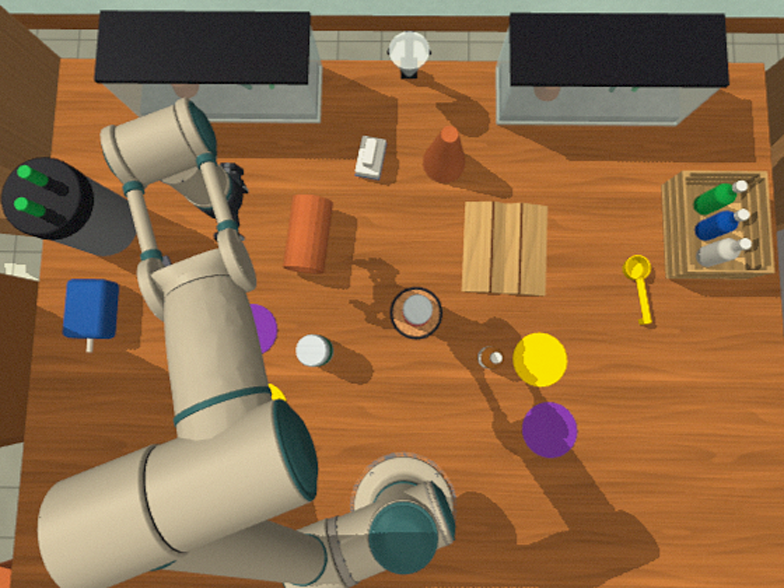

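The jar stands on the mat at (416,313) in the enlarged top view. The wrist view shows the tube's long edges running from (222,224) to (360,231) and from (212,303) to (355,307).

```bash
python3 - <<'E'
from fit import *
t=cams.get_image("top"); s=cams.get_image("scene");w=cams.get_image("wrist")
tp=[(209,139.5),(206,165),(203,190),(236.5,146),(234,170),(231.5,194),(217,195),(222,139.5)]
sp=[(341,159.5),(360,173),(380,188),(327,180),(345,195),(360,207)]
wp=[(222,224),(250,225),(290,227),(340,230),(358,231),(210,265),(365,266),(215,303),(280,305),(350,307)]
for o in ([(w,wp)],[(t,tp),(s,sp),(w,wp)]):
    r=fit(o,[.592,.223,-.05]); print(r.x,np.round(r.fun,1))
im=cv2.cvtColor(w["image"],cv2.COLOR_RGB2BGR); cv2.polylines(im,[hull(w,*r.x,.045).astype(int)],True,(0,255,0)); cv2.imwrite("pics/w5.png",im)
E
```

```text
[ 0.59211656  0.21575056 -0.08050781] [ 0.  -0.1  0.2  1.2 -0.2  0.4  0.5 -0.1  0.4  1. ]
[ 0.59201384  0.21617479 -0.07831892] [-0.6 -0.3 -0.4  1.3  1.1  0.6 -0.7  1.1 -0.5  0.4  0.6  1.1  1.   0.8
  0.2  0.1  0.6  1.6 -0.1  0.6  0.4 -0.2  0.1  0.6]
```

View pics/w5.png

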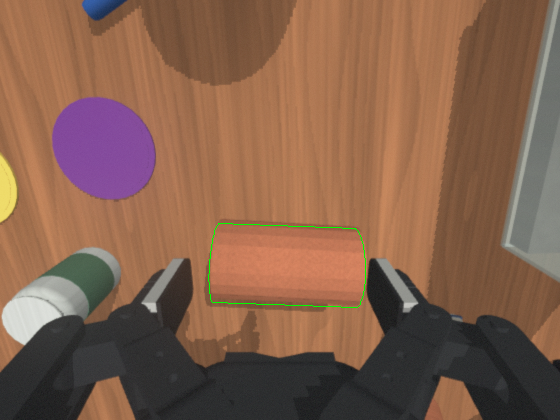

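Emit:
{"op": "carry_out", "data": {"rows": [[[1,0.4,0,-3,-0.042],[1,0,0,-3.5,0],[1,0,0,-3.5,0],[1,0,0,-3.5,0],[1,0,0,-2.5,0],[1,0,0,-1.5,0],[1,0,-0.5,-0.8,0],[1,0,-1,-0.3,0],[1,0,-1,0,0],[1,0,-0.5,0,0],[1,0,0,0,0],[1,0,0,0,0]]]}}

```text
clock: 11.1
position: [0.5919, 0.2842, 0.0343]
ee_rot: [-0.0, 0.999, -0.039, 0.001]
contact_force: [0.5, 0.3, 0.4]
width: 0.0856
```

```bash
python3 - <<'E'
from h import *
s=telemetry.get_state(); print(s["position"],s["contact_force"]); q=s["ee_rot"]; print(R.from_quat(q[[1,2,3,0]]).as_matrix()[:,0])
p=cams.get_image("wrist"); save(p,"w6.png")
p=cams.get_image("scene"); im=cv2.cvtColor(p["image"],cv2.COLOR_RGB2BGR)[80:230,280:480]; cv2.imwrite("pics/s6.png",cv2.resize(im,None,fx=4,fy=4,interpolation=cv2.INTER_CUBIC))
E
```

```text
[0.59191124 0.28423147 0.03428391] [0.48031386 0.2653111  0.37640962]
[ 0.99690552 -0.07859237  0.00161783]
```

View pics/w6.png

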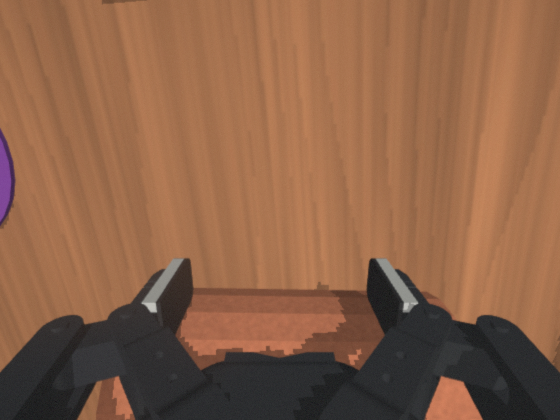

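View pics/s6.png

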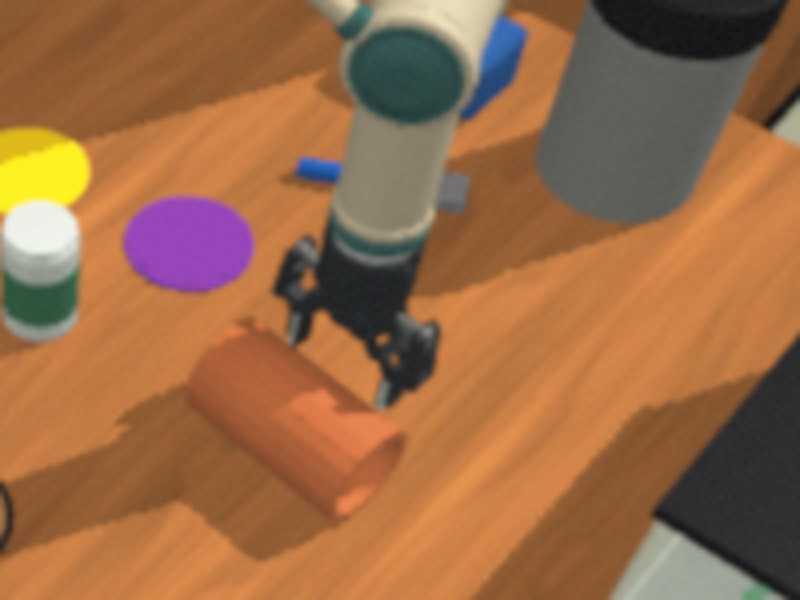

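Emit:
{"op": "carry_out", "data": {"rows": [[[1,0,-0.2,-0.3,0],[1,0,-0.3,-0.3,0],[1,0,-0.3,0,0],[1,0,-0.3,0,0],[1,0,-0.3,0,0],[1,0,-0.3,0,0]]]}}

```text
clock: 11.8
position: [0.5917, 0.2701, 0.0289]
ee_rot: [-0.003, 0.999, -0.04, 0.001]
contact_force: [-2.3, 8.7, 7.1]
width: 0.0854
```

Emit:
{"op": "carry_out", "data": {"rows": [[[1,-0.02,-0.3,0,0],[1,-0.02,-0.3,0,0],[1,-0.02,-0.3,0,0],[1,-0.02,-0.3,0,0.003],[1,-0.02,-0.3,0,0.003],[1,-0.02,-0.3,0,0.003],[1,-0.02,-0.3,0,0.003],[1,-0.02,-0.3,0,0.003]]]}}

```text
clock: 12.6
position: [0.5897, 0.2429, 0.0272]
ee_rot: [0.0, 1.0, -0.031, -0.0]
contact_force: [0.4, -0.8, 0.7]
width: 0.0852
```

```bash
python3 - <<'E'
from h import *
s=telemetry.get_state(); print(s["position"],s["contact_force"])
p=cams.get_image("wrist"); save(p,"w7.png")
p=cams.get_image("top"); im=cv2.cvtColor(p["image"],cv2.COLOR_RGB2BGR)[110:260,180:400]; cv2.imwrite("pics/t7.png",cv2.resize(im,None,fx=3.6,fy=3.6,interpolation=cv2.INTER_CUBIC))
E
```

```text
[0.58969559 0.24290321 0.02721488] [ 0.39002317 -0.81507165  0.65906922]
```

View pics/w7.png

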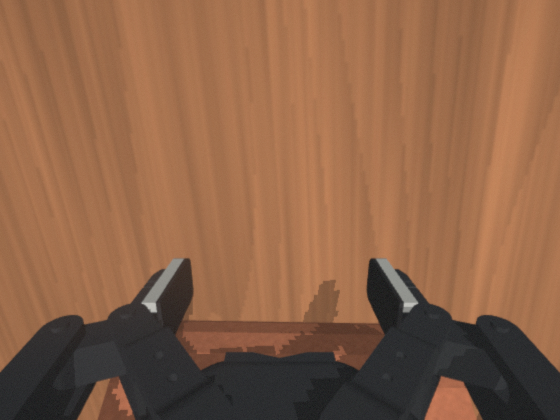

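View pics/t7.png

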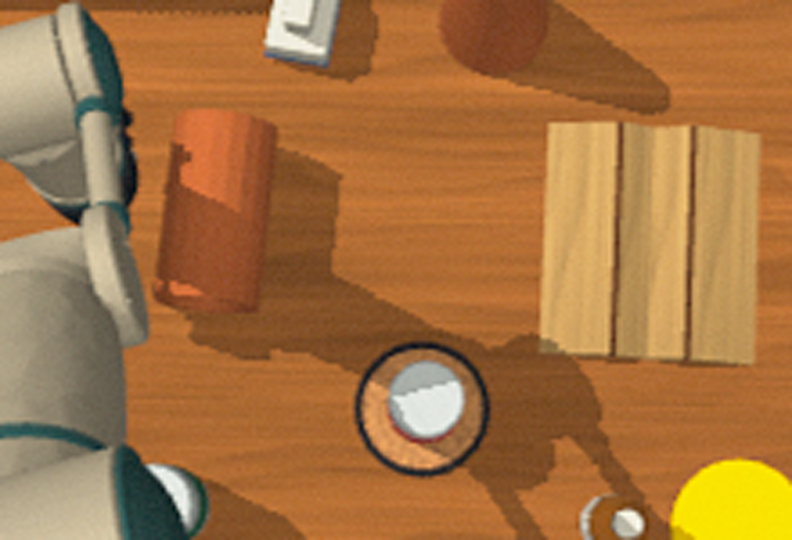

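```bash
cat > tube.py <<'E'
from fit import *
def tube(pts,s,x0,y0,g,cam_="top",z=.045):
    t=cams.get_image(cam_); P=[(x0+a/s,y0+b/s) for a,b in pts]
    r=fit([(t,P)],g,z); print(np.round(r.x,4),np.round(r.fun,1))
E
python3 - <<'E'
from tube import *
tube([(174,112),(164,205),(154,294),(277,125),(268,220),(260,308),(200,310),(225,111)],3.6,180,110,[.59,.19,-.06])
s=telemetry.get_state(); print(s["clock"])
E
```

```text
[ 0.5871  0.156  -0.0685] [-0.6 -0.  -0.2 -0.5 -0.1 -0.2 -0.1  0.5]
12.75
```

Emit:
{"op": "carry_out", "data": {"rows": [[[1,-0.03,-0.4,0.2,0.002],[1,-0.03,-0.4,0.2,0.002],[1,-0.02,-0.3,0,0.002],[1,-0.02,-0.3,0,0.002],[1,0,0,0,0],[1,0,0,0,0],[1,0,0,0,0],[1,0,0,0,0]]]}}

```text
clock: 13.55
position: [0.5887, 0.2294, 0.0313]
ee_rot: [-0.0, 1.0, -0.027, 0.0]
contact_force: [0.4, 0.2, 0.2]
width: 0.0853
```

```bash
cat > snap.py <<'E'
from h import *
import sys
n=sys.argv[1]
s=telemetry.get_state(); print(s["clock"],s["position"],s["contact_force"]); q=s["ee_rot"]; print("yaw",R.from_quat(q[[1,2,3,0]]).as_matrix()[1,0])
p=cams.get_image("top"); im=cv2.cvtColor(p["image"],cv2.COLOR_RGB2BGR)[110:260,200:400]; cv2.imwrite(f"pics/t{n}.png",cv2.resize(im,None,fx=4,fy=4,interpolation=cv2.INTER_CUBIC))
E
python3 snap.py 8
```

```text
13.55 [0.58871457 0.22941797 0.03130005] [0.3786243  0.19600941 0.2145317 ]
yaw -0.05484417347272923
```

View pics/t8.png

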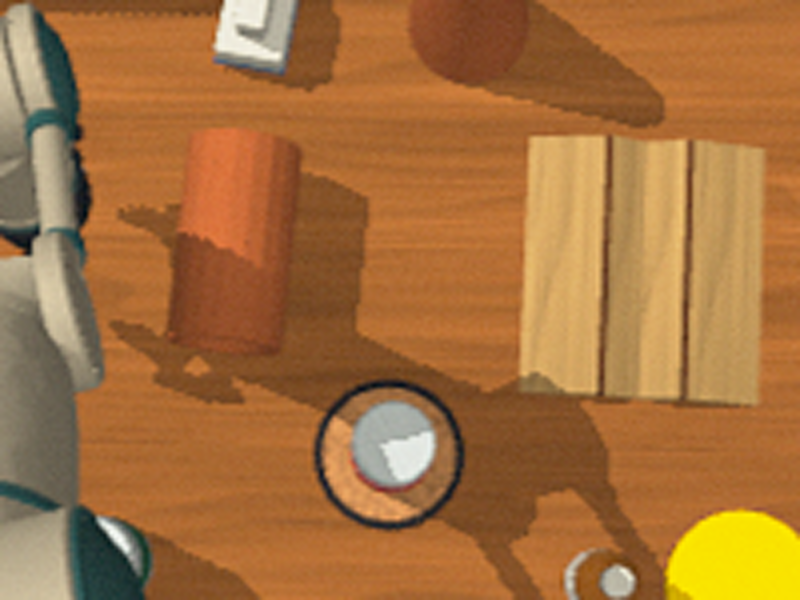

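```bash
python3 - <<'E'
from tube import *
P=[(189,132),(179,236),(169,340),(301,150),(292,250),(283,352),(225,352),(245,129)]
tube(P,4,200,110,[.59,.13,-.06])
E
python3 snap.py 9; python3 - <<'E'
import cv2,numpy as np
a=cv2.imread('pics/t8.png').astype(int);b=cv2.imread('pics/t9.png').astype(int);d=abs(a-b)[100:380,150:320].sum(2);print((d>60).sum())
E
```

```text
[ 0.5821  0.0969 -0.06  ] [-0.4  0.3  0.  -0.1  0.2 -0.2  0.1  0.2]
13.65 [0.58868918 0.22942318 0.03127833] [ 0.06325696 -0.0991816   0.96175538]
yaw -0.05480095355407011
788
```

Emit:
{"op": "carry_out", "data": {"rows": [[[1,-0.02,-0.4,0,0.002],[1,-0.02,-0.4,0,0.002],[1,-0.02,-0.4,0,0.002],[1,-0.02,-0.4,0,0.002],[1,-0.02,-0.4,0,0.002],[1,-0.02,-0.4,0,0.002],[1,-0.02,-0.4,0,0.002],[1,-0.02,-0.4,0,0],[1,-0.02,-0.4,0,0],[1,-0.02,-0.4,0,0],[1,-0.02,-0.4,0,0],[1,-0.02,-0.4,0,0]]]}}

```text
clock: 14.9
position: [0.5863, 0.181, 0.0313]
ee_rot: [-0.0, 1.0, -0.02, 0.0]
contact_force: [-0.2, -0.1, -0.1]
width: 0.0854
```

```bash
python3 snap.py 10
```

```text
14.9 [0.58629762 0.18100711 0.03133768] [-0.23260738 -0.09106596 -0.10208971]
yaw -0.04095530272679984
```

View pics/t10.png

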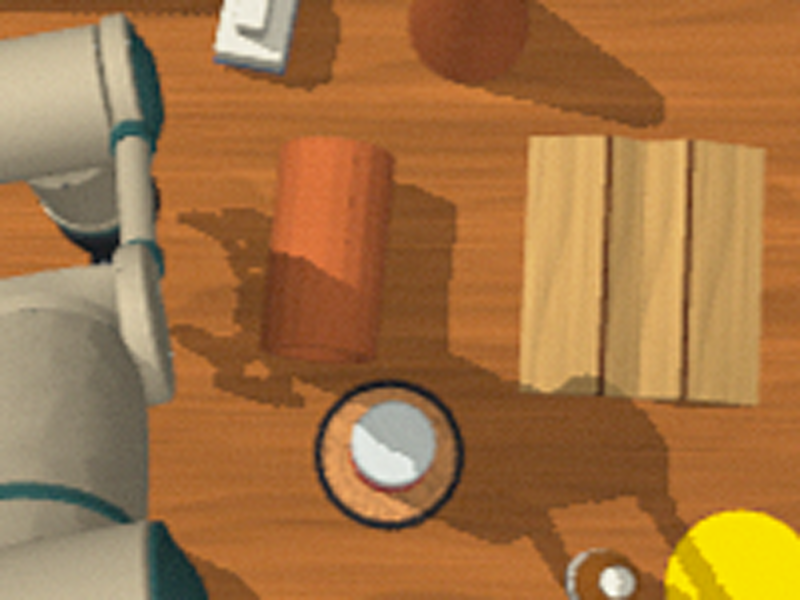

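```bash
python3 - <<'E'
from tube import *
P=[(281,140),(271,246),(262,345),(395,152),(385,250),(376,358),(318,362),(338,136)]
tube(P,4,200,110,[.59,.05,-.06])
E
python3 snap.py 11; python3 - <<'E'
import cv2,numpy as np
a=cv2.imread('pics/t10.png').astype(int);b=cv2.imread('pics/t11.png').astype(int);d=abs(a-b)[100:380,240:420].sum(2);print((d>60).sum())
E
```

```text
[ 0.5771  0.0245 -0.0692] [-0.5  0.1  0.1 -0.5  0.3  0.1 -0.5  0.1]
15.0 [0.5862483  0.18075113 0.03132549] [ 0.27190376 -0.54807338  0.08856181]
yaw -0.04146929992766191
237
```

Emit:
{"op": "carry_out", "data": {"rows": [[[1,-0.07,-0.6,0,0],[1,-0.07,-0.6,0,0],[1,-0.07,-0.6,0,0],[1,-0.07,-0.6,0,0],[1,-0.07,-0.6,0,0],[1,-0.07,-0.6,0,0],[1,-0.07,-0.6,0,0],[1,-0.07,-0.6,0,0],[1,-0.07,-0.6,0,0],[1,-0.07,-0.6,0,0],[1,-0.07,-0.6,0,0],[1,-0.07,-0.6,0,0]]]}}

```text
clock: 16.25
position: [0.5779, 0.1088, 0.0314]
ee_rot: [0.0, 1.0, -0.02, 0.0]
contact_force: [-0.5, 0.4, 0.0]
width: 0.0857
```

```bash
python3 snap.py 12
```

```text
16.25 [0.57785536 0.10879656 0.03135388] [-0.45002249  0.37753841  0.01244035]
yaw -0.04098994096773063
```

View pics/t12.png

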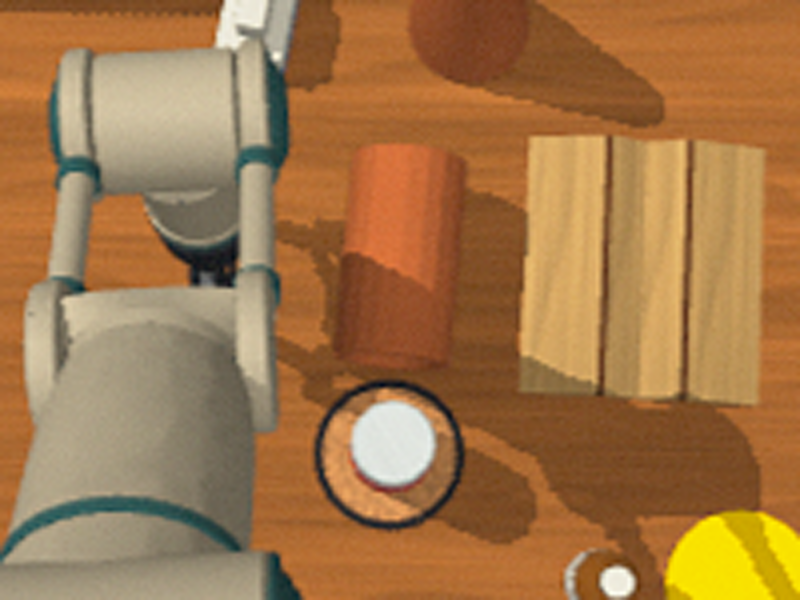

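```bash
python3 - <<'E'
from tube import *
P=[(355,148),(344,250),(334,352),(467,158),(458,260),(449,366),(392,370),(412,144)]
tube(P,4,200,110,[.58,-.05,-.06])
E
```

```text
[ 0.5715 -0.0322 -0.0811] [-0.4  0.1  0.1 -0.5  0.2  0.  -0.5  0.2]
```

Emit:
{"op": "carry_out", "data": {"rows": [[[1,-0.07,-0.6,0,0.002],[1,-0.07,-0.6,0,0.002],[1,-0.07,-0.6,0,0.002],[1,-0.07,-0.6,0,0.002],[1,-0.07,-0.6,0,0.002],[1,-0.07,-0.6,0,0.002],[1,-0.07,-0.6,0,0.002],[1,-0.07,-0.6,0,0.002],[1,-0.07,-0.5,0,0],[1,-0.07,-0.5,0,0],[1,-0.07,-0.5,0,0],[1,-0.07,-0.5,0,0]]]}}

```text
clock: 17.55
position: [0.5695, 0.0409, 0.0313]
ee_rot: [0.0, 1.0, -0.012, 0.0]
contact_force: [0.8, 0.7, 0.2]
width: 0.085
```

```bash
python3 snap.py 13
```

```text
17.55 [0.56946971 0.04092727 0.03133551] [0.81641064 0.6534192  0.17513371]
yaw -0.024949951967899817
```

View pics/t13.png

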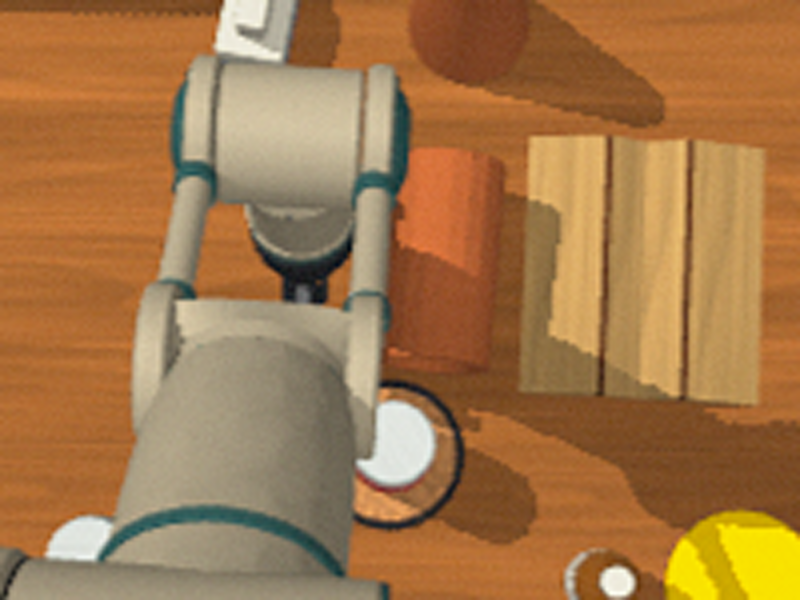

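Emit:
{"op": "carry_out", "data": {"rows": [[[1,0,-0.4,0,0],[1,0,-0.4,0,0],[1,0,-0.4,0,0],[1,0,-0.4,0,0],[1,0,-0.4,0,0],[1,0,-0.4,0,0],[1,0,-0.4,0,0],[1,0,-0.4,0,0],[1,0,-0.3,0,0],[1,0,-0.2,0,0],[1,0,-0.1,0,0],[1,0,-0.1,0,0]]]}}

```text
clock: 18.8
position: [0.5695, 0.0023, 0.0313]
ee_rot: [-0.0, 1.0, -0.013, 0.0]
contact_force: [0.1, 0.9, -0.2]
width: 0.0853
```

```bash
python3 snap.py 14; python3 - <<'E'
from h import *
p=cams.get_image("wrist"); save(p,"w14.png")
p=cams.get_image("scene"); im=cv2.cvtColor(p["image"],cv2.COLOR_RGB2BGR)[150:300,200:400]; cv2.imwrite("pics/s14.png",cv2.resize(im,None,fx=4,fy=4,interpolation=cv2.INTER_CUBIC))
E
```

```text
18.8 [0.5694853  0.00225586 0.03130907] [ 0.08131333  0.85013795 -0.17452893]
yaw -0.02502536612245492
```

View pics/t14.png

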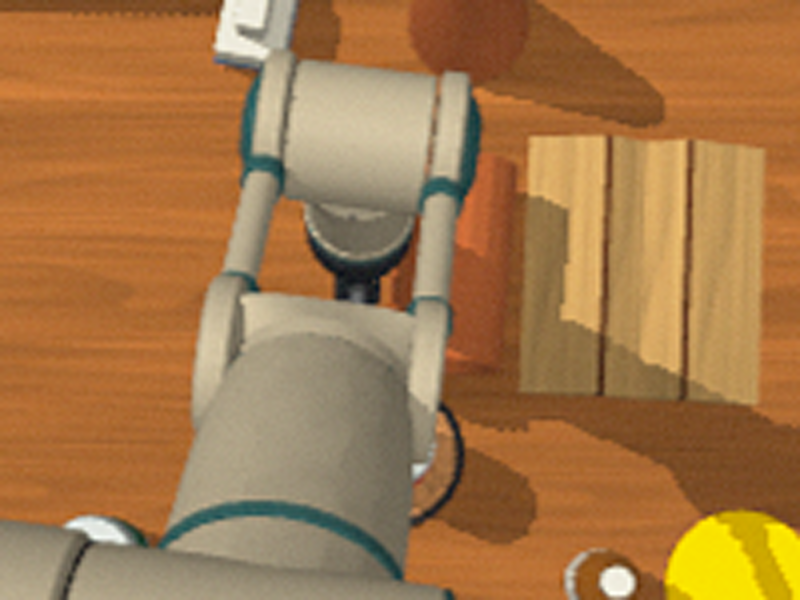

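View pics/w14.png

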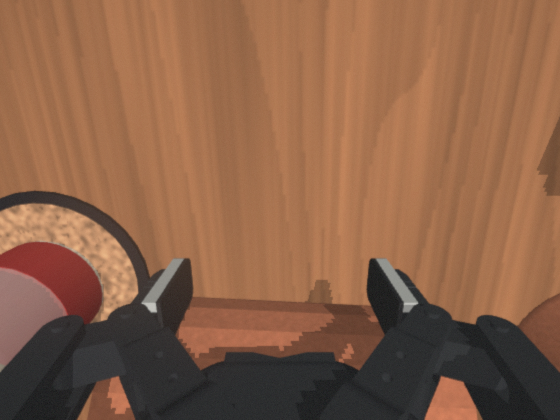

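View pics/s14.png

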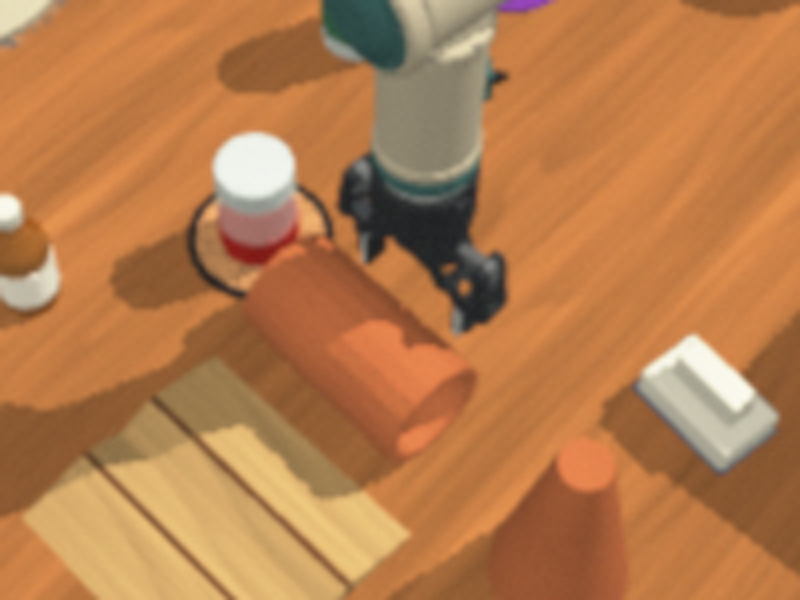

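```bash
python3 - <<'E'
from tube import *
P=[(330,245),(474,372),(247,295),(320,383),(390,455),(475,385),(405,458)]
Q=[(518,162),(509,265),(501,368)]
t=cams.get_image("top"); s=cams.get_image("scene"); w=cams.get_image("wrist")
r=fit([(s,[(200+a/4,150+b/4) for a,b in P]),(t,[(200+a/4,110+b/4) for a,b in Q]),(w,[(200,297),(280,301),(360,306)])],[.57,-.075,-.06]); print(r.x,np.round(r.fun,1))
r=fit([(s,[(200+a/4,150+b/4) for a,b in P])],[.57,-.075,-.06]); print(r.x,np.round(r.fun,1))
E
```

```text
[ 0.56858129 -0.06676647 -0.08545031] [ 1.   0.3  0.2  2.   1.3  0.2  0.9 -1.8 -1.4 -1.6 -0.4 -0.5  0.4]
[ 0.56643037 -0.06443743 -0.04319981] [ 0.8  1.   0.6  1.3 -0.4 -0.3 -0. ]
```

Emit:
{"op": "carry_out", "data": {"rows": [[[1,0,-0.2,0,0],[1,0,-0.2,0,0],[1,0,-0.1,0,0],[1,0,-0.1,0,0],[1,0,-0.1,0,0],[1,0,-0.1,0,0],[1,0,-0.1,0,0],[1,0,-0.1,0,0],[1,0,-0.1,0,0],[1,0,-0.1,0,0]]]}}

```text
clock: 20.1
position: [0.5695, -0.0091, 0.0316]
ee_rot: [-0.001, 1.0, -0.013, 0.0]
contact_force: [-0.4, 3.0, 2.4]
width: 0.0855
```

Emit:
{"op": "carry_out", "data": {"rows": [[[1,0,-0.1,0,0],[1,0,-0.1,0,0],[1,0,-0.1,0,0],[1,0,-0.1,0,0],[1,0,-0.1,0,0]]]}}

```text
clock: 20.6
position: [0.5696, -0.0155, 0.0311]
ee_rot: [0.001, 1.0, -0.012, 0.0]
contact_force: [-0.3, -0.3, 0.3]
width: 0.0857
```

Emit:
{"op": "carry_out", "data": {"rows": [[[1,0,-0.1,0,0],[1,0,-0.1,0,0],[1,0,-0.1,0,0],[1,0,-0.1,0,0],[1,0,-0.1,0,0]]]}}

```text
clock: 21.1
position: [0.5695, -0.0198, 0.0313]
ee_rot: [0.0, 1.0, -0.012, 0.0]
contact_force: [-0.3, -0.2, 0.1]
width: 0.0852
```

```bash
python3 snap.py 15; python3 - <<'E'
from h import *
p=cams.get_image("wrist"); save(p,"w15.png")
E
```

```text
21.1 [ 0.56951287 -0.01983538  0.0312979 ] [-0.27758998 -0.23082617  0.14929852]
yaw -0.02497377946470913
```

View pics/w15.png

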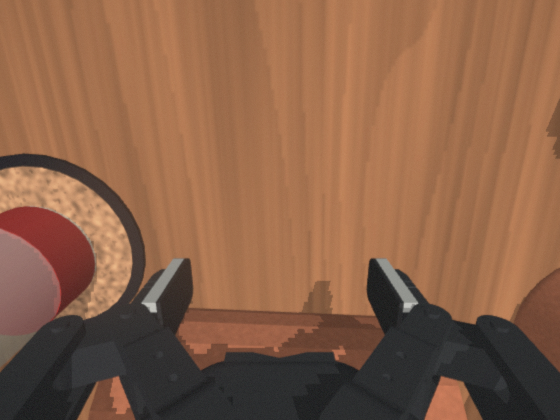

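View pics/t15.png

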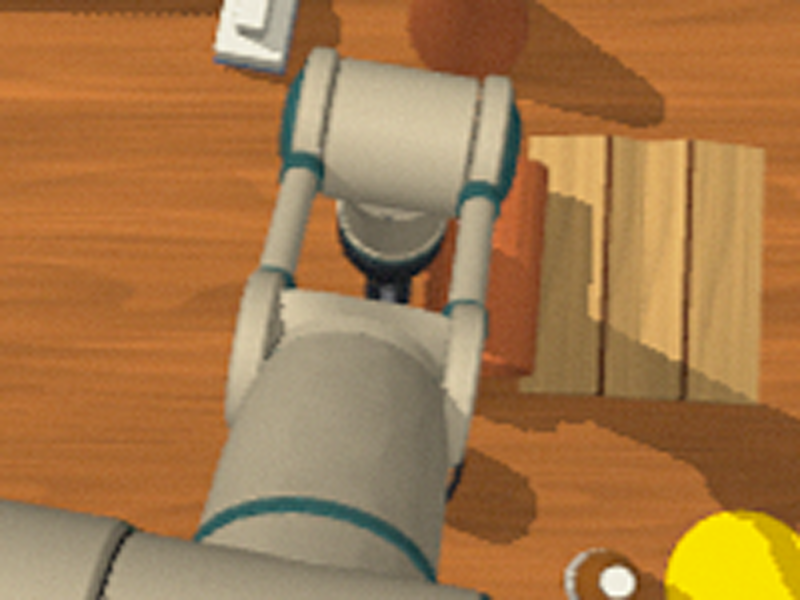

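Emit:
{"op": "carry_out", "data": {"rows": [[[1,0,-0.2,0,0],[1,0,-0.25,0,0],[1,0,-0.25,0,0],[1,0,-0.25,0,0],[1,0,-0.25,0,0],[1,0,-0.25,0,0],[1,0,-0.25,0,0],[1,0,-0.25,0,0],[1,0,-0.2,0,0],[1,0,-0.2,0,0],[1,0,-0.2,0,0],[1,0,-0.2,0,0]]]}}

```text
clock: 22.4
position: [0.5695, -0.0473, 0.0313]
ee_rot: [-0.0, 1.0, -0.012, 0.0]
contact_force: [0.6, 0.4, 0.1]
width: 0.0855
```

```bash
python3 snap.py 16; python3 - <<'E'
from h import *
p=cams.get_image("wrist"); save(p,"w16.png")
p=cams.get_image("scene"); im=cv2.cvtColor(p["image"],cv2.COLOR_RGB2BGR)[180:330,200:400]; cv2.imwrite("pics/s16.png",cv2.resize(im,None,fx=4,fy=4,interpolation=cv2.INTER_CUBIC))
E
```

```text
22.4 [ 0.56947247 -0.04730346  0.03130265] [0.59105422 0.37013046 0.12535368]
yaw -0.024931016014359743
```

View pics/w16.png

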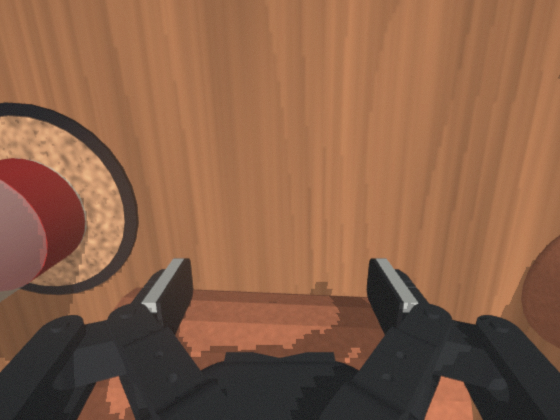

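View pics/s16.png

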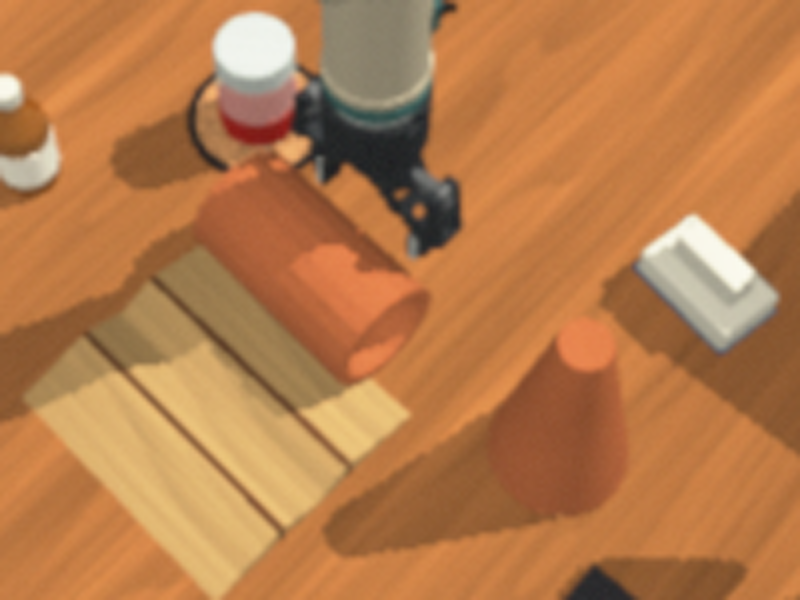

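```bash
python3 - <<'E'
from tube import *
P=[(275,157),(429,292),(200,212),(270,300),(342,379),(429,305),(360,382),(215,190)]
tube(P,4,200,180,[.57,-.1,-.06],"scene")
E
```

```text
[ 0.5653 -0.1135 -0.0427] [ 0.9  1.1  0.5  1.9 -0.4  0.4  0.   0.7]
```

Emit:
{"op": "carry_out", "data": {"rows": [[[1,0,-0.15,0,0],[1,0,-0.15,0,0],[1,0,-0.15,0,0],[1,0,-0.15,0,0],[1,0,-0.15,0,0],[1,0,-0.15,0,0],[1,0,-0.15,0,0],[1,0,-0.15,0,0]]]}}

```text
clock: 23.4
position: [0.5697, -0.06, 0.0312]
ee_rot: [0.001, 1.0, -0.012, 0.0]
contact_force: [0.0, -0.4, -0.5]
width: 0.0855
```

Emit:
{"op": "carry_out", "data": {"rows": [[[1,0,-0.15,0.02,0],[1,0,-0.15,0.02,0],[1,0,-0.15,0.02,0],[1,0,-0.15,0.02,0],[1,0,-0.15,0.02,0],[1,0,-0.15,0.02,0],[1,0,-0.15,0.03,0],[1,0,-0.15,0.03,0]]]}}

```text
clock: 24.2
position: [0.5687, -0.0698, 0.0333]
ee_rot: [-0.001, 1.0, -0.013, -0.001]
contact_force: [-1.4, 8.5, 5.2]
width: 0.0849
```

Emit:
{"op": "carry_out", "data": {"rows": [[[1,0,-0.15,0.04,0],[1,0,-0.15,0.04,0],[1,0,-0.15,0.04,0],[1,0,-0.15,0.04,0],[1,0,-0.15,0.04,0],[1,0,-0.15,0.04,0],[1,0,-0.15,0.04,0],[1,0,-0.15,0.04,0]]]}}

```text
clock: 25.0
position: [0.5684, -0.0752, 0.0385]
ee_rot: [-0.007, 1.0, -0.017, -0.001]
contact_force: [-2.1, 25.9, 21.9]
width: 0.0851
```

```bash
python3 snap.py 17; python3 - <<'E'
from h import *
p=cams.get_image("wrist"); save(p,"w17.png")
p=cams.get_image("scene"); im=cv2.cvtColor(p["image"],cv2.COLOR_RGB2BGR)[180:330,200:400]; cv2.imwrite("pics/s17.png",cv2.resize(im,None,fx=4,fy=4,interpolation=cv2.INTER_CUBIC))
E
```

```text
25.0 [ 0.56843068 -0.0752097   0.0385147 ] [-2.13360409 25.888054   21.90751532]
yaw -0.03352053120453668
```

View pics/w17.png

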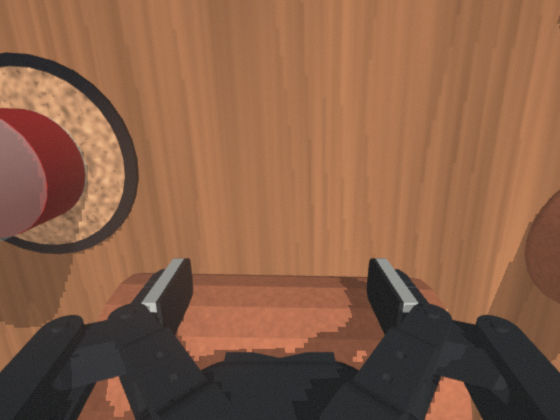

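View pics/s17.png

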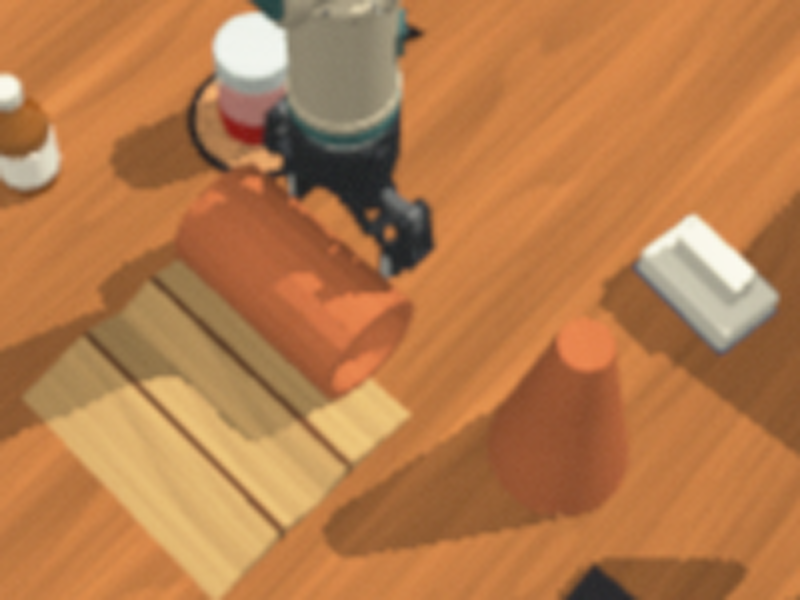

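Emit:
{"op": "carry_out", "data": {"rows": [[[1,0,0.3,0,0],[1,0,0.3,0,0],[1,0,0.1,0,0]]]}}

```text
clock: 25.45
position: [0.5686, -0.0729, 0.037]
ee_rot: [-0.002, 1.0, -0.013, -0.001]
contact_force: [-0.8, 9.7, 6.7]
width: 0.0856
```

```bash
python3 - <<'E'
from h import *
s=telemetry.get_state(); print(s["clock"],s["position"],s["contact_force"])
q=s["ee_rot"];T=R.from_quat(q[[1,2,3,0]]).as_matrix()
w=cams.get_image("wrist"); K,e,Rm=cam(w)
print("cam in tool",T.T@(e-s["position"]), T.T@Rm)
for px in [(190,260),(368,260),(192,300),(147,305),(410,305)]:
    d=T.T@Rm@np.linalg.inv(K)@np.array([*px,1.]); o=T.T@(e-s["position"])
    sx=-1 if px[0]<280 else 1
    k=(sx*.0427-o[0])/d[0]; print(px,np.round(o+d*k,4))
E
```

```text
25.45 [ 0.5685567  -0.07293347  0.03701052] [-0.80797595  9.65487661  6.72015165]
cam in tool [ 0.00085617 -0.07622256 -0.14124856] [[ 9.99999498e-01 -5.06418319e-04  8.64873448e-04]
 [ 2.25122326e-04  9.54396289e-01  2.98542581e-01]
 [-9.76619441e-04 -2.98542236e-01  9.54395924e-01]]
(190, 260) [-0.0427 -0.0063 -0.009 ]
(368, 260) [ 0.0427 -0.0089 -0.0139]
(192, 300) [-0.0427  0.0143 -0.012 ]
(147, 305) [-0.0427 -0.0149 -0.0565]
(410, 305) [ 0.0427 -0.0167 -0.0591]
```

Emit:
{"op": "carry_out", "data": {"rows": [[[1,0,0.2,0,0],[1,0,0.15,0,0],[1,0,0.1,0,0],[1,0,0.1,0,0],[1,0,0.1,0,0],[1,0,0.1,0,0],[1,0,0.1,0,0],[1,0,0.1,0,0],[1,0,0.1,0,0],[1,0,0.1,0,0],[1,0,0.1,0,0],[1,0,0.1,0,0]]]}}

```text
clock: 26.7
position: [0.5695, -0.0627, 0.0364]
ee_rot: [0.0, 1.0, -0.012, 0.0]
contact_force: [0.7, -0.5, -1.0]
width: 0.0855
```

```bash
python3 snap.py 18; python3 - <<'E'
from h import *
p=cams.get_image("wrist"); save(p,"w18.png")
p=cams.get_image("scene"); im=cv2.cvtColor(p["image"],cv2.COLOR_RGB2BGR)[180:330,200:400]; cv2.imwrite("pics/s18.png",cv2.resize(im,None,fx=4,fy=4,interpolation=cv2.INTER_CUBIC))
E
```

```text
26.7 [ 0.56953978 -0.06268756  0.03636307] [ 0.74849053 -0.49296425 -1.01399391]
yaw -0.02484213754173919
```

View pics/s18.png

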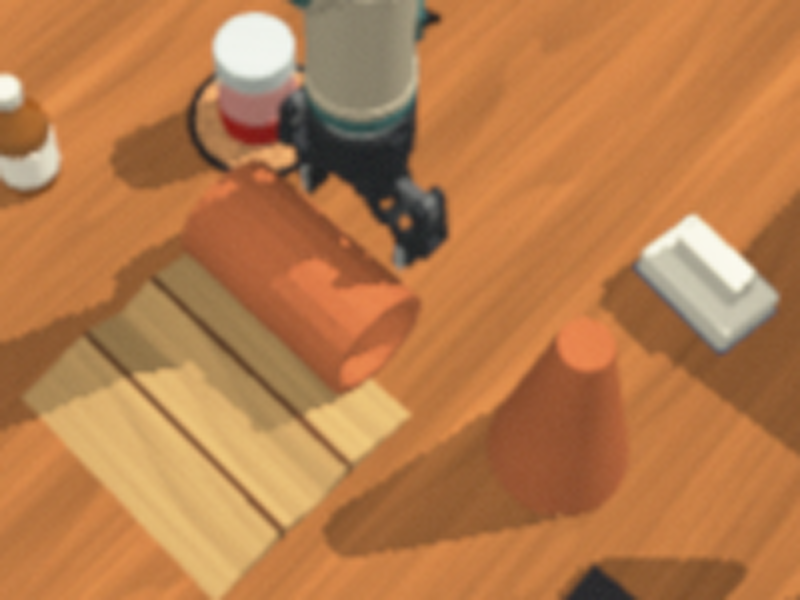

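View pics/t18.png

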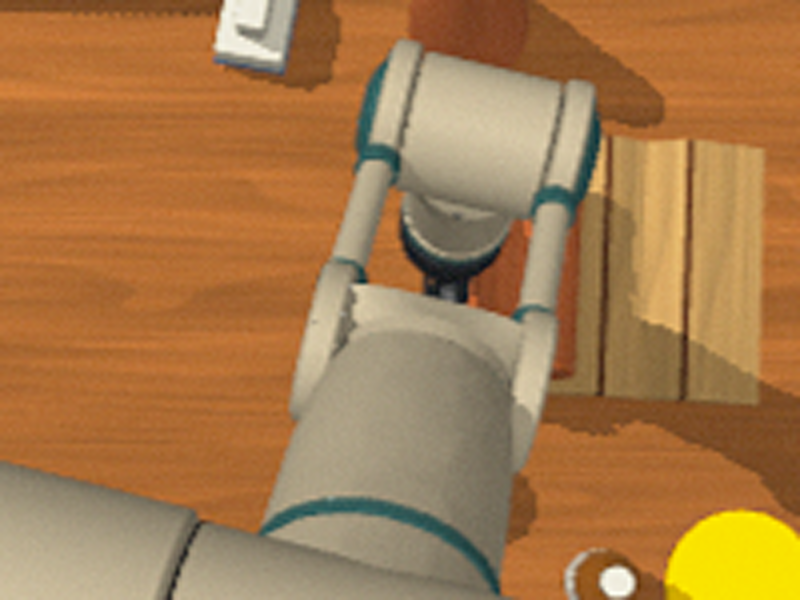

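View pics/w18.png

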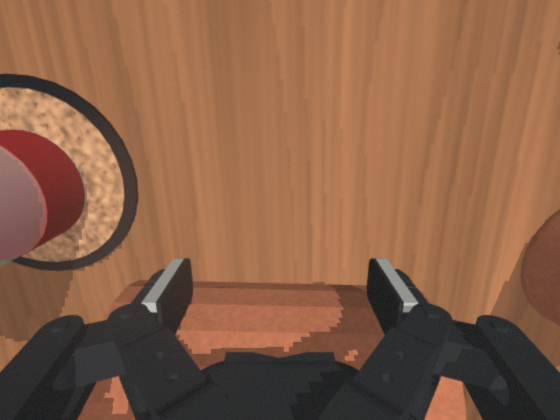

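Emit:
{"op": "carry_out", "data": {"rows": [[[0.2,0,0.5,0,0],[0.2,0,0.8,0,0],[0.2,0,0.5,-0.3,0],[0.2,0,0,-0.6,0],[0.2,0,0,-0.3,0],[0.2,0,0,0,0],[0.2,0,0,0,0]]]}}

```text
clock: 27.55
position: [0.5694, -0.0449, 0.0241]
ee_rot: [0.0, 1.0, -0.013, -0.0]
contact_force: [-0.3, 0.5, 0.3]
width: 0.0511
```

```bash
python3 snap.py 19; python3 - <<'E'
from tube import *
print(telemetry.get_state()["width"])
p=cams.get_image("wrist"); save(p,"w19.png")
P=[(262,162),(421,302),(186,232),(260,312),(335,383),(421,312),(355,388),(198,200)]
tube(P,4,200,180,[.57,-.12,-.04],"scene")
E
```

```text
27.55 [ 0.56941194 -0.04485596  0.02405065] [-0.31372903  0.46095629  0.34503557]
yaw -0.025174345062503375
0.05123386017350846
[ 0.5638 -0.122  -0.0048] [ 0.5  0.8  0.7  0.9 -0.3 -0.1 -0.3 -0.2]
```

View pics/w19.png

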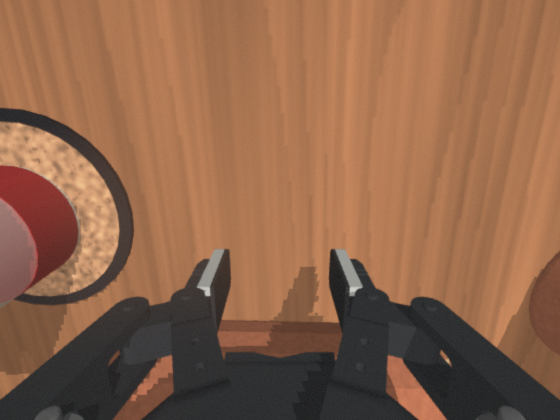

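```bash
python3 - <<'E'
from tube import *
s=telemetry.get_state();q=s["ee_rot"];T=R.from_quat(q[[1,2,3,0]]).as_matrix()
w=cams.get_image("wrist"); K,e,Rm=cam(w); o=T.T@(e-s["position"])
for px in [(230,251),(330,251)]:
    d=T.T@Rm@np.linalg.inv(K)@np.array([*px,1.]); k=((-.0256 if px[0]<280 else .0256)-o[0])/d[0]; print(px,np.round(o+d*k,4))
E
cat > plan.py <<'E'
import numpy as np
r=45.;R0=-227.; t15=np.radians(15)
# centre path param s (mm rolled), y downwards-> d = y - R0
def centre(s,y0):
    yf=R0+95+r*np.tan(t15/2)  # where ramp contact starts
    a=max(0,y0-yf)
    if s<=a: return np.array([y0-s,r])
    u=s-a; L=60/np.cos(t15)-6.0  # approx up to crest edge (geometry: contact from foot+r tan(7.5) to crest)
    L=60/np.cos(t15)-r*np.tan(t15/2)
    if u<=L: return np.array([min(y0,yf)-u*np.cos(t15), r+u*np.sin(t15)])
    c=np.array([min(y0,yf)-L*np.cos(t15), r+L*np.sin(t15)]); v=u-L  # pivot about crest edge (35,16)
    th=v/r; ang=np.pi/2-t15+0
    # centre rel to crest edge at angle
    e=np.array([R0+35,16.]); rel=c-e; n=np.hypot(*rel); a0=np.arctan2(rel[1],rel[0]); a1=min(a0+th,np.pi/2)
    p=e+n*np.array([np.cos(a1),np.sin(a1)]); ex=v-(a1-a0)*r
    return p-np.array([max(0,ex),0])
def tool(s,y0,tip0,hw=11.,pre=.8):
    """contact (tool y, tip z) ; tip0=initial tip z"""
    c=centre(s,y0); c0=centre(0,y0)
    m=tip0-c0[1]  # tip height rel centre, negative
    h=m+s         # arc coordinate of finger tip rel equator
    if h<0: return np.array([c[0]+r+hw-pre, c[1]+h])
    f=h/r; return np.array([c[0]+(r-pre)*np.cos(f)+hw, c[1]+(r-pre)*np.sin(f)])
E
python3 - <<'E'
import sys; sys.path.insert(0,'.')
from plan import *
for s in range(0,90,5):
    print(s,centre(s,-124).round(1),tool(s,-124,29).round(1))
E
```

```text
(230, 251) [-0.0256 -0.0039  0.0058]
(330, 251) [ 0.0256 -0.0108 -0.0083]
0 [-124.   45.] [-68.8  29. ]
5 [-128.9   45.8] [-73.7  34.8]
10 [-133.7   47.1] [-78.5  41.1]
15 [-138.6   48.3] [-83.4  47.3]
20 [-143.4   49.6] [-88.4  53.6]
25 [-148.2   50.9] [-93.9  59.7]
30 [-153.    52.2] [-100.    65.8]
35 [-157.9   53.5] [-106.6   71.6]
40 [-162.7   54.8] [-113.6   77.3]
45 [-167.5   56.1] [-121.2   82.7]
50 [-172.4   57.4] [-129.2   87.7]
55 [-177.2   58.7] [-137.6   92.4]
60 [-182.   60.] [-146.3   96.6]
65 [-187.    60.8] [-155.5  100. ]
70 [-192.    61.1] [-165.   102.3]
75 [-197.    61.1] [-174.6  103.8]
80 [-202.    61.1] [-184.4  104.8]
85 [-207.    61.1] [-194.3  105.2]
```

Emit:
{"op": "carry_out", "data": {"rows": [[[0.2,0,-0.3,0,0],[0.2,0,-0.4,0,0],[0.2,0,-0.4,0,0],[0.2,0,-0.4,0,0],[0.2,0,-0.3,0,-0.006],[0.2,0,-0.2,0,-0.006],[0.2,0,-0.1,0,0],[0.2,0,-0.1,0,0]]]}}

```text
clock: 28.55
position: [0.5695, -0.0667, 0.0243]
ee_rot: [-0.0, 1.0, -0.019, -0.0]
contact_force: [0.1, 0.4, -0.9]
width: 0.0512
```

Emit:
{"op": "carry_out", "data": {"rows": [[[0.2,0,-0.1,0.05,0],[0.2,0,-0.1,0.1,0],[0.2,0,-0.1,0.1,0],[0.2,0,-0.1,0.1,0]]]}}

```text
clock: 28.95
position: [0.5692, -0.07, 0.0279]
ee_rot: [-0.001, 1.0, -0.019, -0.0]
contact_force: [-0.3, 3.8, 0.6]
width: 0.0512
```

Emit:
{"op": "carry_out", "data": {"rows": [[[0.2,-0.01,-0.2,0.27,0],[0.2,-0.01,-0.24,0.31,0],[0.2,-0.01,-0.24,0.31,0],[0.2,-0.01,-0.24,0.31,0]]]}}

```text
clock: 29.35
position: [0.5687, -0.0794, 0.0403]
ee_rot: [-0.001, 1.0, -0.019, -0.0]
contact_force: [-1.5, 4.2, 1.9]
width: 0.0513
```

Emit:
{"op": "carry_out", "data": {"rows": [[[0.2,-0.01,-0.24,0.31,0],[0.2,-0.01,-0.24,0.31,0]]]}}

```text
clock: 29.55
position: [0.5686, -0.0848, 0.0463]
ee_rot: [-0.0, 1.0, -0.019, -0.0]
contact_force: [-0.9, 4.5, 1.0]
width: 0.0512
```

Emit:
{"op": "carry_out", "data": {"rows": [[[0.2,-0.01,-0.2,0.22,0],[0.2,-0.01,-0.2,0.22,0],[0.2,-0.01,-0.27,0.31,0],[0.2,-0.01,-0.27,0.31,0]]]}}

```text
clock: 29.95
position: [0.5681, -0.0941, 0.0568]
ee_rot: [-0.0, 1.0, -0.018, -0.0]
contact_force: [-1.3, 4.0, 2.3]
width: 0.051
```

Emit:
{"op": "carry_out", "data": {"rows": [[[0.2,-0.01,-0.31,0.31,0],[0.2,-0.01,-0.31,0.31,0]]]}}

```text
clock: 30.15
position: [0.5681, -0.101, 0.063]
ee_rot: [0.0, 1.0, -0.018, -0.0]
contact_force: [-1.5, 3.6, 1.1]
width: 0.0513
```

```bash
python3 - <<'E'
from h import *
p=cams.get_image("scene"); im=cv2.cvtColor(p["image"],cv2.COLOR_RGB2BGR)[180:330,200:400]; cv2.imwrite("pics/s20.png",cv2.resize(im,None,fx=4,fy=4,interpolation=cv2.INTER_CUBIC))
E
```

```text
(no output)
```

View pics/s20.png

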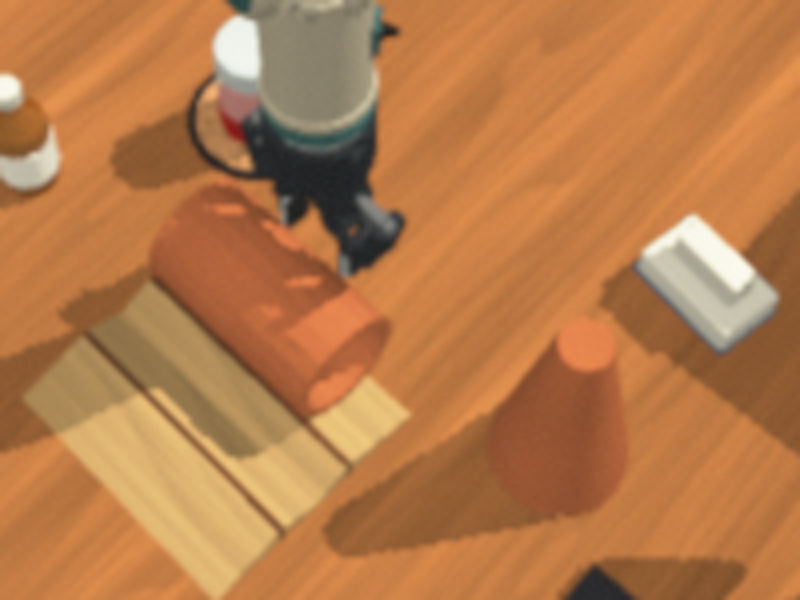

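```bash
python3 - <<'E'
from tube import *
P=[(235,190),(390,326),(152,262),(226,346),(300,410),(391,340),(320,414),(165,222)]
tube(P,4,200,180,[.565,-.15,-.03],"scene",z=.0515)
E
```

```text
[ 0.5634 -0.1561 -0.0126] [ 0.5  0.8  1.2 -0.3  0.1 -0.4  0.6 -0.2]
```

Emit:
{"op": "carry_out", "data": {"rows": [[[0.2,0,-0.33,0.29,0],[0.2,0,-0.33,0.29,0],[0.2,0,-0.35,0.29,0],[0.2,0,-0.35,0.29,0]]]}}

```text
clock: 30.65
position: [0.5687, -0.1147, 0.0747]
ee_rot: [0.001, 1.0, -0.018, 0.0]
contact_force: [0.4, 0.9, 0.4]
width: 0.0513
```

Emit:
{"op": "carry_out", "data": {"rows": [[[0.2,0,-0.38,0.27,0],[0.2,0,-0.38,0.27,0],[0.2,0,-0.4,0.25,0]]]}}

```text
clock: 30.95
position: [0.5688, -0.1259, 0.0827]
ee_rot: [0.0, 1.0, -0.019, 0.001]
contact_force: [-0.2, 2.0, -0.9]
width: 0.0513
```

```bash
python3 - <<'E'
from h import *
p=cams.get_image("scene"); im=cv2.cvtColor(p["image"],cv2.COLOR_RGB2BGR)[180:330,200:400]; cv2.imwrite("pics/s21.png",cv2.resize(im,None,fx=4,fy=4,interpolation=cv2.INTER_CUBIC))
s=telemetry.get_state(); print(s["position"],s["contact_force"])
E
```

```text
[ 0.56882817 -0.12649567  0.08306589] [0.76286049 1.58707473 0.9854838 ]
```

View pics/s21.png

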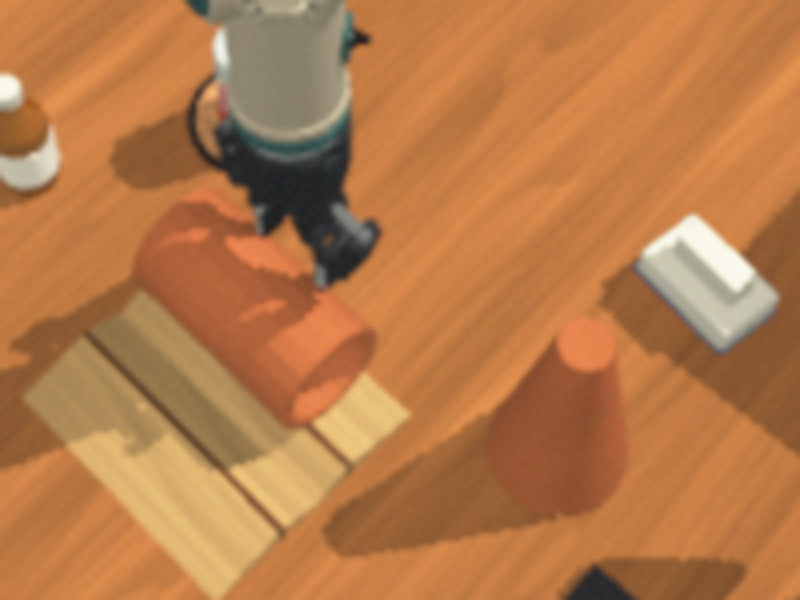

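Emit:
{"op": "carry_out", "data": {"rows": [[[0.2,0,-0.4,0.22,0],[0.2,0,-0.42,0.2,0],[0.2,0,-0.42,0.2,0]]]}}

```text
clock: 31.3
position: [0.5681, -0.1375, 0.0893]
ee_rot: [-0.001, 1.0, -0.019, -0.0]
contact_force: [-1.8, 3.6, 6.8]
width: 0.051
```

Emit:
{"op": "carry_out", "data": {"rows": [[[0.2,0,-0.44,0.18,0],[0.2,0,-0.44,0.18,0]]]}}

```text
clock: 31.5
position: [0.5678, -0.1465, 0.0931]
ee_rot: [-0.0, 1.0, -0.018, -0.0]
contact_force: [-2.3, 3.0, 9.0]
width: 0.0509
```

```bash
python3 - <<'E'
from h import *
p=cams.get_image("scene"); im=cv2.cvtColor(p["image"],cv2.COLOR_RGB2BGR)[180:330,200:400]; cv2.imwrite("pics/s22.png",cv2.resize(im,None,fx=4,fy=4,interpolation=cv2.INTER_CUBIC))
s=telemetry.get_state(); print(s["position"],s["contact_force"])
E
```

```text
[ 0.56772678 -0.14738232  0.09346535] [-3.06755725  3.87960544  7.92518756]
```

View pics/s22.png

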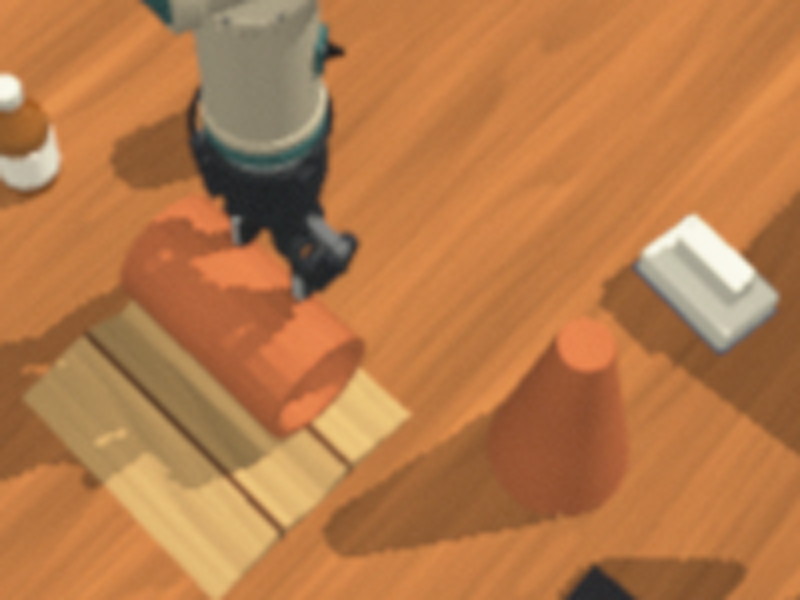

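Emit:
{"op": "carry_out", "data": {"rows": [[[0.2,0.01,-0.46,0.24,0],[0.2,0.01,-0.46,0.2,0]]]}}

```text
clock: 31.75
position: [0.5675, -0.1562, 0.0969]
ee_rot: [0.0, 1.0, -0.018, -0.001]
contact_force: [-3.3, 1.9, 3.9]
width: 0.0511
```

Emit:
{"op": "carry_out", "data": {"rows": [[[0.2,0.01,-0.47,0.16,0],[0.2,0.01,-0.47,0.13,0]]]}}

```text
clock: 31.95
position: [0.5686, -0.1662, 0.0995]
ee_rot: [0.0, 1.0, -0.018, -0.0]
contact_force: [-1.6, 0.0, 1.5]
width: 0.051
```

```bash
python3 - <<'E'
from h import *
p=cams.get_image("scene"); im=cv2.cvtColor(p["image"],cv2.COLOR_RGB2BGR)[180:330,200:400]; cv2.imwrite("pics/s23.png",cv2.resize(im,None,fx=4,fy=4,interpolation=cv2.INTER_CUBIC))
s=telemetry.get_state(); print(s["position"],s["contact_force"])
E
```

```text
[ 0.56933526 -0.16727293  0.09968657] [ 0.79545971 -1.69444721  1.15487332]
```

View pics/s23.png

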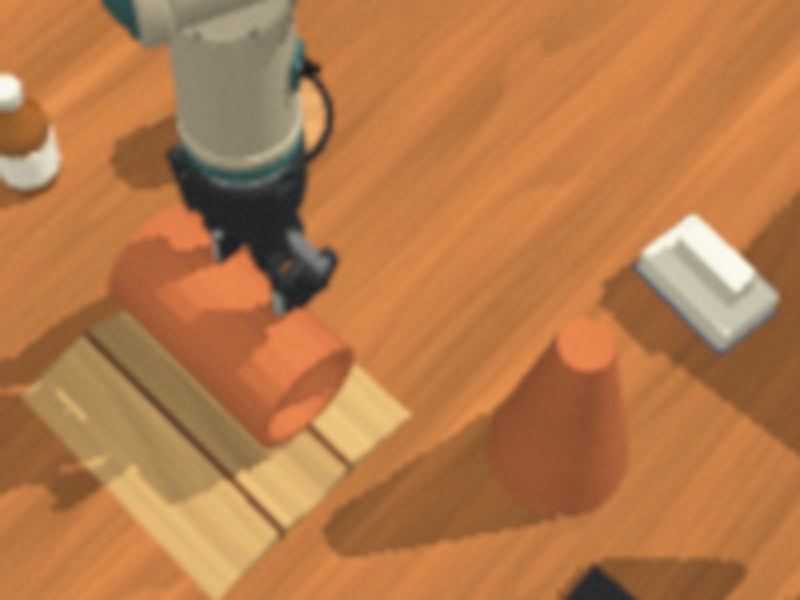

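Emit:
{"op": "carry_out", "data": {"rows": [[[0.2,0,-0.48,0.04,0],[0.2,0,-0.48,0.03,0]]]}}

```text
clock: 32.2
position: [0.5691, -0.1754, 0.1007]
ee_rot: [0.0, 1.0, -0.018, 0.0]
contact_force: [-2.3, 1.2, 8.0]
width: 0.0512
```

Emit:
{"op": "carry_out", "data": {"rows": [[[0.2,0,-0.48,0,0],[0.2,0,-0.48,0,0]]]}}

```text
clock: 32.4
position: [0.5688, -0.1855, 0.1015]
ee_rot: [0.001, 1.0, -0.018, 0.0]
contact_force: [-3.9, -0.1, 11.1]
width: 0.0513
```

```bash
python3 - <<'E'
from h import *
p=cams.get_image("scene"); im=cv2.cvtColor(p["image"],cv2.COLOR_RGB2BGR)[180:330,200:400]; cv2.imwrite("pics/s24.png",cv2.resize(im,None,fx=4,fy=4,interpolation=cv2.INTER_CUBIC))
s=telemetry.get_state(); print(s["position"],s["contact_force"])
E
```

```text
[ 0.56875467 -0.1865979   0.10158316] [-4.02744352 -0.66076484 10.71724314]
```

View pics/s24.png

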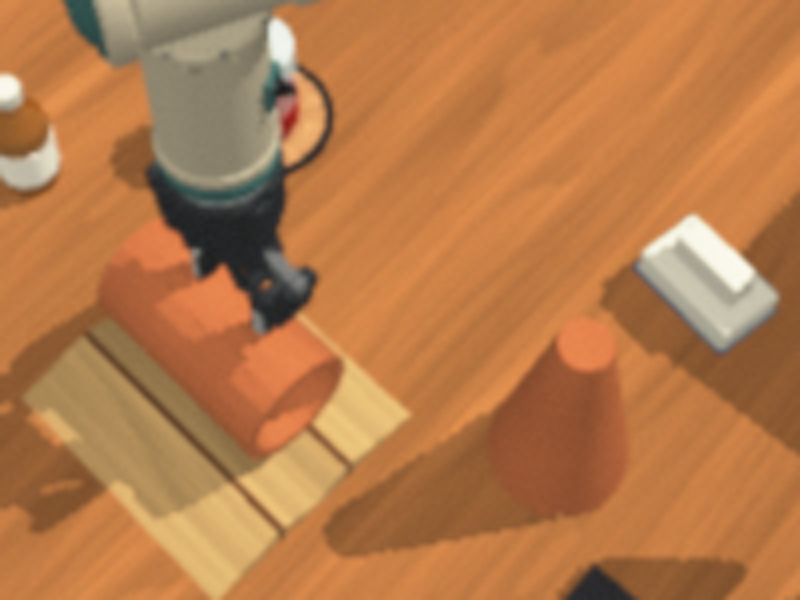

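Emit:
{"op": "carry_out", "data": {"rows": [[[0.2,0,-0.45,0.12,0],[0.2,0,-0.45,0.05,0]]]}}

```text
clock: 32.65
position: [0.5693, -0.1943, 0.1018]
ee_rot: [0.0, 1.0, -0.018, 0.001]
contact_force: [0.3, 0.2, -0.4]
width: 0.0509
```

Emit:
{"op": "carry_out", "data": {"rows": [[[0.2,0,-0.45,0,0],[0.2,0,-0.45,0,0]]]}}

```text
clock: 32.85
position: [0.5688, -0.203, 0.1013]
ee_rot: [-0.0, 1.0, -0.019, -0.0]
contact_force: [-0.4, 0.2, 0.0]
width: 0.0512
```

```bash
python3 - <<'E'
from h import *
p=cams.get_image("scene"); im=cv2.cvtColor(p["image"],cv2.COLOR_RGB2BGR)[180:330,200:400]; cv2.imwrite("pics/s25.png",cv2.resize(im,None,fx=4,fy=4,interpolation=cv2.INTER_CUBIC))
s=telemetry.get_state(); print(s["position"],s["contact_force"])
E
```

```text
[ 0.56891823 -0.20369554  0.10137085] [ 0.06531327 -1.04001022  0.7219915 ]
```

View pics/s25.png

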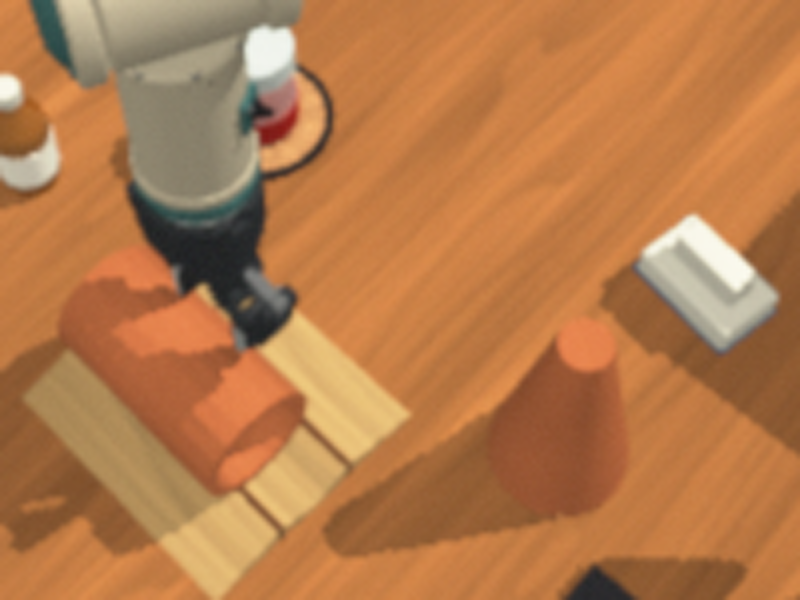

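Emit:
{"op": "carry_out", "data": {"rows": [[[0.2,0,0,1,0],[0.2,0,0,1,0],[0.2,0,0,0,0],[0.2,0,0,0,0],[0.2,0,0,0,0],[0.2,0,0,0,0],[0.2,0,0,0,0],[0.2,0,0,0,0],[0.2,0,0,0,0],[0.2,0,0,0,0],[0.2,0,0,0,0],[0.2,0,0,0,0]]]}}

```text
clock: 34.1
position: [0.5687, -0.2025, 0.1218]
ee_rot: [0.0, 1.0, -0.018, 0.0]
contact_force: [0.1, 0.8, -0.4]
width: 0.0517
```

```bash
python3 - <<'E'
from h import *
p=cams.get_image("scene"); im=cv2.cvtColor(p["image"],cv2.COLOR_RGB2BGR)[200:350,180:380]; cv2.imwrite("pics/s26.png",cv2.resize(im,None,fx=4,fy=4,interpolation=cv2.INTER_CUBIC))
s=telemetry.get_state(); print(s["clock"],s["position"],s["contact_force"])
p=cams.get_image("wrist"); save(p,"w26.png")
p=cams.get_image("top"); im=cv2.cvtColor(p["image"],cv2.COLOR_RGB2BGR)[110:260,250:450]; cv2.imwrite("pics/t26.png",cv2.resize(im,None,fx=4,fy=4,interpolation=cv2.INTER_CUBIC))
E
```

```text
34.15 [ 0.56870789 -0.20250323  0.12180103] [ 0.57822143 -1.24489649 -0.15384541]
```

View pics/s26.png

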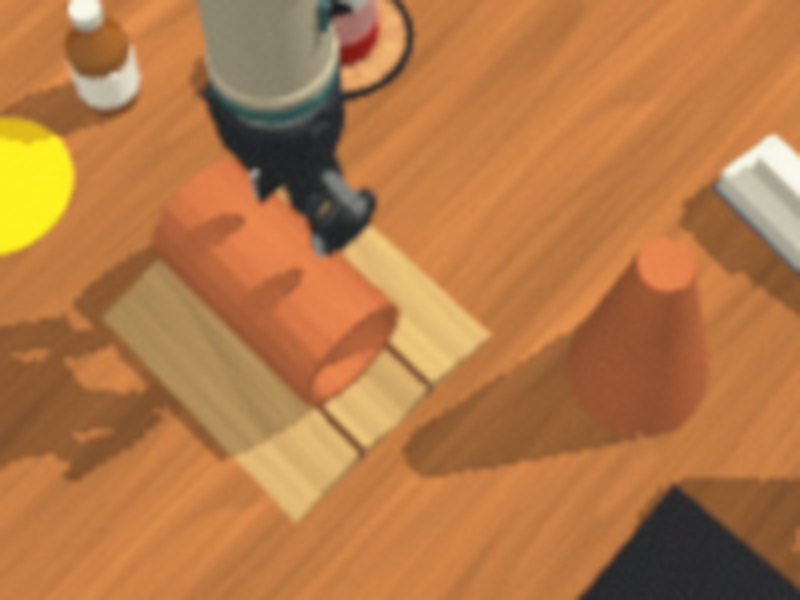

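View pics/w26.png

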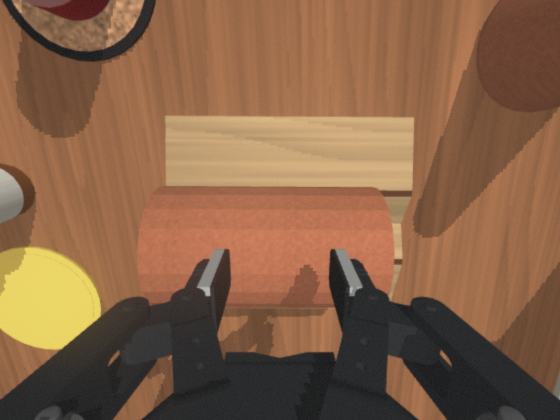

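View pics/t26.png

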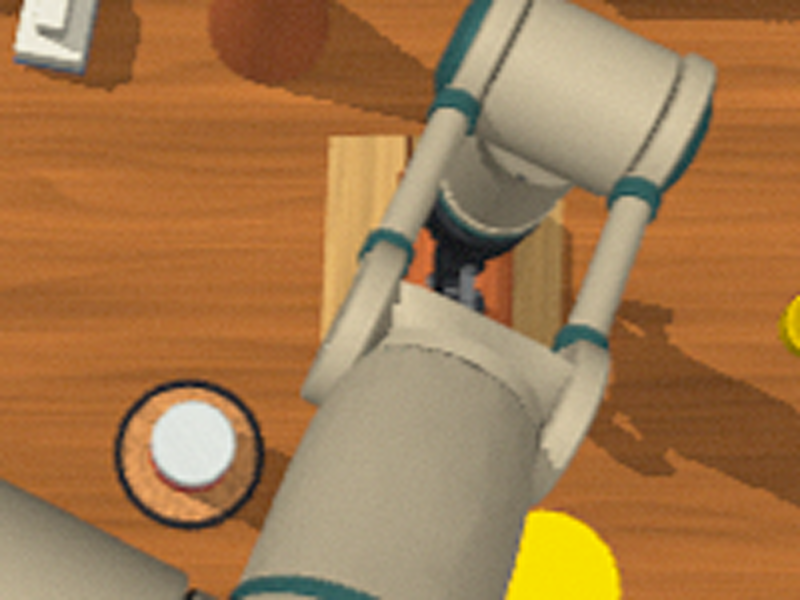

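```bash
python3 - <<'E'
from tube import *
P=[(150,190),(270,187),(376,187),(139,245),(393,240),(390,285),(145,210),(139,270)]
tube(P,1,0,0,[.56,-.227,-.03],"wrist",z=.0517)
P=[(235,158),(398,312),(154,240),(235,335),(312,398),(398,322),(325,402),(165,210)]
tube(P,4,180,200,[.56,-.227,-.03],"scene",z=.0517)
w=cams.get_image("wrist")
print([ray(w,q,0).round(4) for q in [(166,116),(413,118)]])
s=cams.get_image("scene")
print([ray(s,(180+a/4,200+b/4),0).round(4) for a,b in [(103,317),(297,522),(490,335)]])
E
```

```text
[ 0.5605 -0.2244 -0.0566] [-2.5  1.2 -0.9  2.1  1.8  2.   1.7  1.6]
[ 0.5586 -0.2251  0.001 ] [-0.3  0.9  0.8 -0.9  0.5  0.1 -0.1  0.4]
[array([ 0.4775, -0.1275,  0.    ]), array([ 0.6848, -0.1368,  0.    ])]
[array([ 0.4674, -0.3179,  0.    ]), array([ 0.677 , -0.3262,  0.    ]), array([ 0.6842, -0.1378,  0.    ])]
```

Emit:
{"op": "carry_out", "data": {"rows": [[[0.2,0,-0.8,0,0],[0.2,0,-1,0,0],[0.2,0,-0.55,0,0],[0.2,0,0,-0.7,0],[0.2,0,0,-0.7,0],[0.2,0,0,-0.5,0],[0.2,0,0,-0.3,0],[0.2,0,0,-0.1,0],[0.2,0,0,0,0]]]}}

```text
clock: 35.35
position: [0.5687, -0.2258, 0.0986]
ee_rot: [-0.0, 1.0, -0.018, -0.0]
contact_force: [0.2, -0.3, -0.0]
width: 0.0512
```

Emit:
{"op": "carry_out", "data": {"rows": [[[0.2,0,0,-0.1,0],[0.2,0,0,-0.1,0],[0.2,0,0,-0.05,0],[0.2,0,0,0,0]]]}}

```text
clock: 35.75
position: [0.5687, -0.226, 0.0963]
ee_rot: [0.0, 1.0, -0.018, 0.0]
contact_force: [0.5, -0.9, -0.1]
width: 0.0511
```

Emit:
{"op": "carry_out", "data": {"rows": [[[0.2,0,0,-0.05,0],[0.2,0,0,-0.05,0],[0.2,0,0,-0.05,0],[0.2,0,0,0,0]]]}}

```text
clock: 36.15
position: [0.5686, -0.2259, 0.0947]
ee_rot: [-0.0, 1.0, -0.018, -0.0]
contact_force: [0.4, -0.5, -0.5]
width: 0.0512
```

Emit:
{"op": "carry_out", "data": {"rows": [[[0.2,0,0,-0.05,0],[0.2,0,0,-0.05,0],[0.2,0,0,0,0]]]}}

```text
clock: 36.45
position: [0.5687, -0.226, 0.0941]
ee_rot: [0.0, 1.0, -0.018, 0.0]
contact_force: [-0.6, 0.3, 1.9]
width: 0.0515
```

Emit:
{"op": "carry_out", "data": {"rows": [[[0.2,0,0,-0.05,0],[0.2,0,0,0,0]]]}}

```text
clock: 36.65
position: [0.5688, -0.2261, 0.094]
ee_rot: [0.0, 1.0, -0.018, 0.0]
contact_force: [-0.7, -0.0, 3.9]
width: 0.0511
```

Emit:
{"op": "carry_out", "data": {"rows": [[[0.2,0,0,0,0],[0.2,0,0,0,0],[0.2,0,0,0,0],[0.2,0,0,0,0],[0.2,0,0,0,0],[0.2,0,0,0,0]]]}}

```text
clock: 37.25
position: [0.5688, -0.2261, 0.094]
ee_rot: [0.0, 1.0, -0.018, 0.0]
contact_force: [-0.8, -0.1, 5.0]
width: 0.0514
```

Emit:
{"op": "carry_out", "data": {"rows": [[[0.2,0,0,0,0],[0.2,0,0,0,0],[0.2,0,0,0,0],[0.2,0,0,0,0],[0.2,0,0,0,0],[0.2,0,0,0,0],[0.2,0,0,0,0],[0.2,0,0,0,0],[0.2,0,0,0,0],[0.2,0,0,0,0]]]}}

```text
clock: 38.25
position: [0.5688, -0.2261, 0.094]
ee_rot: [0.0, 1.0, -0.018, 0.0]
contact_force: [-0.7, 1.2, 5.4]
width: 0.0513
```

```bash
python3 - <<'E'
from h import *
p=cams.get_image("scene"); im=cv2.cvtColor(p["image"],cv2.COLOR_RGB2BGR)[200:350,180:380]; cv2.imwrite("pics/s27.png",cv2.resize(im,None,fx=4,fy=4,interpolation=cv2.INTER_CUBIC))
s=telemetry.get_state(); print(s["clock"],s["position"],s["contact_force"])
E
```

```text
38.3 [ 0.56880326 -0.22611028  0.09403761] [-1.06555516  0.68858888  6.15562034]
```

View pics/s27.png

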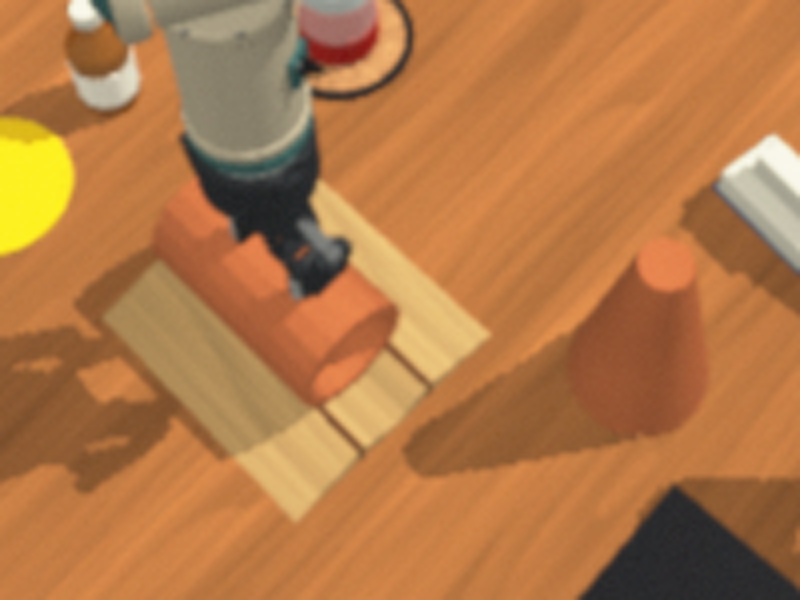

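Emit:
{"op": "carry_out", "data": {"rows": [[[0.2,0,0,0.03,0],[0.2,0,0,0,0],[0.2,0,0,0,0],[0.2,0,0,0,0],[0.2,0,0,0,0],[0.2,0,0,0,0],[0.2,0,0,0,0],[0.2,0,0,0,0],[0.2,0,0,0,0],[0.2,0,0,0,0],[0.2,0,0,0,0],[0.2,0,0,0,0]]]}}

```text
clock: 39.5
position: [0.5688, -0.2261, 0.094]
ee_rot: [0.0, 1.0, -0.018, 0.0]
contact_force: [-1.4, 1.5, 4.9]
width: 0.0514
```

Emit:
{"op": "carry_out", "data": {"rows": [[[0.2,0,0,0.1,0],[0.2,0,0,0.3,0],[0.2,0,0,1,0],[0.2,0,0,2.5,0],[0.2,0,0,4,0],[0.2,0,0,4,0],[0.2,0,3,1,0],[0.2,0,4.5,0,0],[0.2,0,4.5,0,0],[0.2,0,4.5,0,0],[0.2,0,4.5,0,0],[0.2,0,4.5,0,0]]]}}

```text
clock: 40.7
position: [0.5686, 0.0307, 0.2233]
ee_rot: [0.0, 1.0, -0.019, 0.001]
contact_force: [0.5, 0.1, -0.0]
width: 0.0515
```

Emit:
{"op": "carry_out", "data": {"rows": [[[0.2,0,4.5,0,0],[0.2,0,4.5,0,0],[0.2,0,4.5,0,0],[0.2,0,4,0,0],[0.2,0,0,0,0]]]}}

```text
clock: 41.2
position: [0.5684, 0.2091, 0.223]
ee_rot: [-0.002, 1.0, -0.016, 0.0]
contact_force: [0.4, -0.6, -0.5]
width: 0.0511
```

```bash
python3 - <<'E'
from h import *
p=cams.get_image("scene"); save(p,"s28f.png",1.4); im=cv2.cvtColor(p["image"],cv2.COLOR_RGB2BGR)[200:350,180:380]; cv2.imwrite("pics/s28.png",cv2.resize(im,None,fx=4,fy=4,interpolation=cv2.INTER_CUBIC))
s=telemetry.get_state(); print(s["clock"],s["position"],s["contact_force"])
p=cams.get_image("top"); im=cv2.cvtColor(p["image"],cv2.COLOR_RGB2BGR)[110:260,250:450]; cv2.imwrite("pics/t28.png",cv2.resize(im,None,fx=4,fy=4,interpolation=cv2.INTER_CUBIC))
E
```

```text
41.25 [0.56843551 0.2064426  0.22289801] [ 0.06644154 -1.00704039  0.13320667]
```

View pics/t28.png

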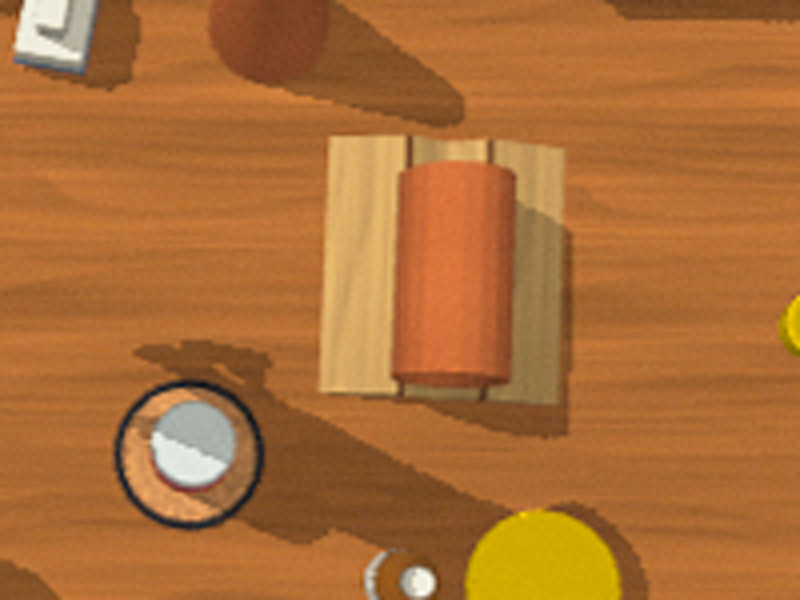

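View pics/s28.png

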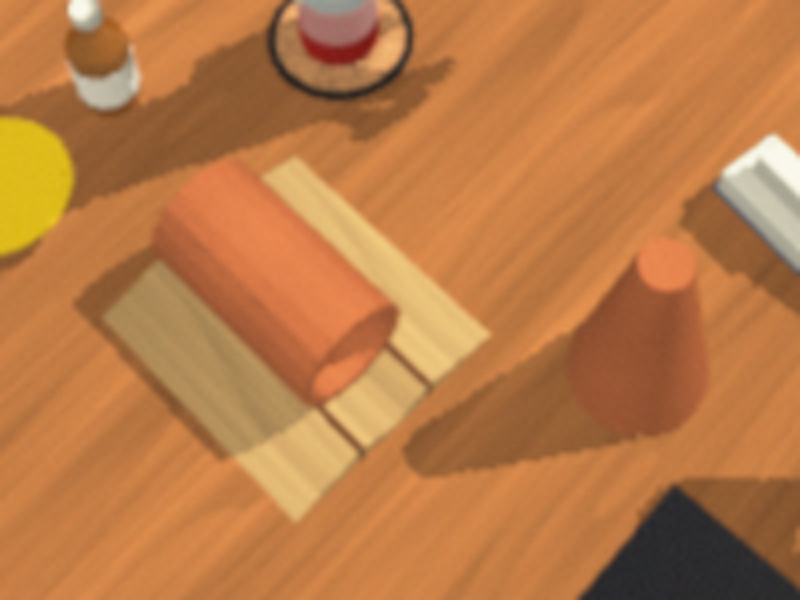

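View pics/s28f.png

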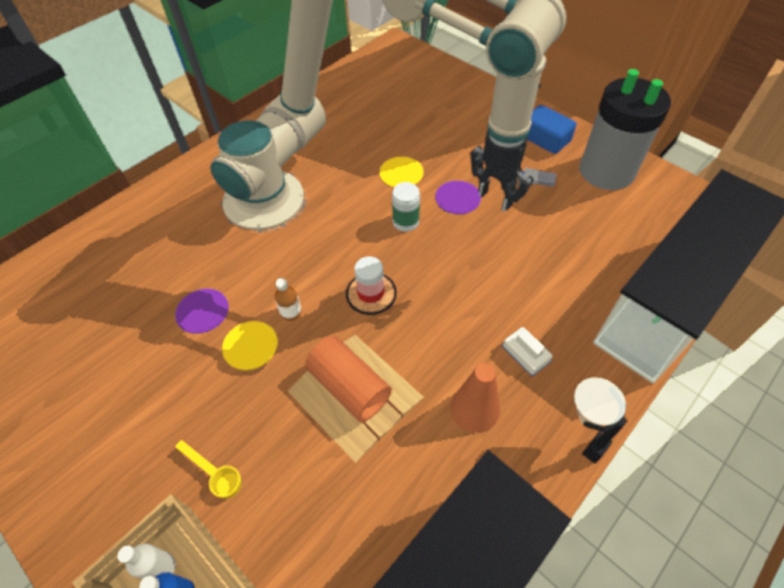

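```bash
python3 - <<'E'
from tube import *
P=[(402,170),(396,280),(392,375),(516,175),(514,280),(510,380),(450,388),(458,161)]
tube(P,4,250,110,[.56,-.227,-.03],z=.0517)
t=cams.get_image("top")
print([ray(t,(250+a/4,110+b/4),0).round(4) for a,b in [(320,393),(560,403),(331,136),(565,148)]])
print("jar",ray(t,(250+193/4,110+444/4),.103),"mat",ray(t,(250+190/4,110+454/4),.003))
manip.sign_off(); print(telemetry.get_state()["clock"])
E
```

```text
[ 0.5578 -0.2272 -0.0417] [-0.1  0.3  0.2  0.1 -0.   0.3 -0.1  0. ]
[array([ 0.4729, -0.1295,  0.    ]), array([ 0.4674, -0.3201,  0.    ]), array([ 0.6837, -0.1384,  0.    ]), array([ 0.6758, -0.3281,  0.    ])]
jar [ 0.42194876 -0.02609159  0.103     ] mat [ 0.4224552  -0.02626403  0.003     ]
the job is handed in; nothing more can be done
the job is handed in; nothing more can be done
```

The tube lies settled along the rack's groove, and the jar stands upright in the middle of the cork mat. I handed the job in at about 41 s of the 72 s.

- **Jar:** it was the one standing in the lane. The last top view puts its centre within about 2 mm of the mat's centre. The magnet was left where it was, and in the last views it and the cone, tin, dropper and scoop looked unmoved. The brush was partly hidden behind the arm in the last scene view.
- **Rolling:** the tube was never gripped or lifted. After the first touch it ran on by itself for most of the way.
- **Hard press at the ramp:** my first push up the ramp jammed because of friction at the fingers. For a moment it pressed on the tube with about 26 N sideways and 22 N upward, so I backed off. I then rolled it up with the fingers rising along its back, mostly at 2–6 N and up to 11 N near the top.
- **Resting on it:** the fingers rested on top for about 2.8 s while it lay still, at roughly 4–6 N. Easing off by 0.3 mm did not lower that force noticeably.
- **Final position:** the top view gives a tube centre of x 0.558, y -0.227 and yaw -0.04, which matches the groove. The near end is inside the rack by about 7 mm and the far end by about 40 mm. The near margin is the smaller one and is uncertain by 2–3 mm. The scene-camera and wrist fits disagree by up to 3 mm in position and a few hundredths of a radian in yaw, but all of them put both ends inside.

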